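# Lean the rinsed slate plaque in the drying rack

### The arm

A 7-joint arm with a two-finger parallel gripper is mounted at the origin on the work surface. World frame = base frame: x ahead of the robot, y to its left, z up, the work surface at z = 0. Lengths are in mm, angles in rad, forces in N, time in s.
With the tool pointing down it reaches from about 350 to 775 mm from the base axis. Payload 3.1 kg.
Tool frame: the origin (TCP) lies midway between the tips of the shut fingers; the grasp point (between the pads) lies grasp_offset behind it (grasp_offset is the distance from the TCP to the grasp point, in mm); z points along the fingers, y is the direction in which the jaws open and shut (so a half turn about z gives the same grasp; the last joint's range is limited). The gripper opens to 85 mm and grips with 20 to 120 N. Pads are 22 mm wide; open, the fingers measure 114 mm over their backs; the gripper's body (76 mm by 85 mm) begins 54 mm behind the grasp point. The pads swing forward as they close: fully open they stand 13 mm farther back than shut.
Start: joints at [-1.244, 0.311, 0.014, 1.512, -0.004, 1.319, -0.027], TCP at [198.247, 513.045, 231.304] pointing down, gripper open.
Joint ranges: [-2.7, 2.7], [-0.3, 1.91], [-1.27, 1.3], [0.12, 2.57], [-1.44, 4.58], [0.2, 2.03], [-3.05, 3.05]. Speed limits (rad/s): [2.79, 2.79, 3.14, 3.14, 3.14, 3.14, 3.14].

### API

Orientations are given as a 3x3 rotation matrix whose columns are the frame's x, y, z axes.
In Python, from bench import * gives the robot as it stands.
- The arm moves only by the shell command python3 -m crank 'ROWS'. ROWS is JSON, a list of rows, each a list of 3 entries, a list of its own where there are three numbers: the shift along the tool's x, y, z in m, then the turn about the tool's z in degrees, then the closure, from -1 (fully open) to 1 (shut). A call has 1 to 5 rows; each row shifts and turns the commanded pose from where the row before left it, along the tool's axes as they then stand; what a row does not reach is not made up. A row lasts 1/10 s, in which the tool goes at most 50 mm and 8.59 degrees, less where a joint would pass 70% of its speed; a pose out of reach is approached as far as the arm can. A call with a gripper value outside its range is refused whole. The fingers move at their own pace and stop on an object; the grip force is fixed at half the most. Time passes only in rows, so rows that do not move let the fingers close. It gives the time, the measured TCP pose, the force and the opening at its end, in the units of the state.
- get_obs(): the state, without advancing time (a new reading comes with each control period).
- camera(name): name is "scene" or "top" or "wrist"; returns the picture (480x640x3 uint8, red, green, blue); there is no depth.
- get_calibration(name): a dict with "fx", "fy", "cx", "cy" (pixels), "world_from_camera" (4x4, takes a point from camera to world coordinates); the wrist camera has in their place "T_tool_cam" (4x4, takes a point from camera to tool coordinates, whose origin is the TCP and whose axes are the flange's). Camera axes: x right, y up, looking along -z (the intrinsics and any distortion apply to the point x, -y, -z); pixel columns grow to the right and rows downward; lengths in mm; the calibration is good to about 2 mm. A picture is of the moment at which its call begins: read the wrist's pose just before it. get_calibration takes no time and is no camera call.
- close_job(): hands the job in, once; it reports no verdict.
The state is a dict: "time_s": time; "joint_positions": joint angles; "qd": joint speeds; "tau": joint torques, N m; "position": TCP position; "ee_rot": TCP orientation; "ft_force": force on the tool from outside, world axes, zero at the start; "moment": the same for the moment, N m; "width": finger opening in mm.
Only numpy, scipy, OpenCV 4.12 (cv2) and the standard library are available. Lean on these libraries where they do the work, as an engineer would, in place of code of your own. Each camera call takes 0.05 s, during which the arm holds its last target.

### The job

Take the larger engraved slate plaque out of the rinse tray and stand it on its long edge in the drying rack's front groove (the one farther from the rail), leaning back on the rail, with a clear gap to the rack's end board. Then slide it gently along the groove until its side edge rests against the end board, and leave it leaning there. Slate chips: never knock it, press it hard or let it drop against the rack, and leave everything else where it is.

Things in the scene. Friction and masses are not known exactly. Their poses are not given: they have to be found in the camera images.
- plaque_c (a point): Centre of the larger slate plaque: dark flat slab, 120 mm tall (its z), 10 mm thick (its x), about 0.5 kg, loose; its side edges are square but split by hand and not measured: it is somewhere between 130 and 165 mm wide (its y), this point midway. It starts upright in either slot of the white rinse tray, foot 9 mm above the bench. Upper 80 mm free on both faces.
- rack: Wooden drying rack fixed to the bench: origin at the centre of its underside, z up, y along the grooves, +x its front. Grooved base 145 mm deep (x = -65 to +80), 300 mm long, 32 mm high, with two equal V-grooves side by side; 14 mm posts at both ends (y = -143 and +144 mm, x = +1) rise to 100 mm and carry the rail.
- groove (a point): On the rack (same axes): bottom line of the front V-groove, half-way along, 20 mm above the bench; rack x = +45 mm. A 90-degree V, 24 mm wide, 12 mm deep. The other groove lies 24 mm to -x: not to be used. The plaque seated here and on the rail leans 30 degrees from vertical, top towards -x, its centre 27.5 mm to -x of this point and 56 mm above it.
- rail (a point): On the rack (same axes): middle of the axis of the round rail, 18 mm thick, along y, 76 mm above the bench, 44 mm to -x of the front groove.
- end_board: The rack's end board; origin (same axes as the rack) on its inner face, above the front groove's line, 32 mm above the bench, 138 mm to +y of groove. It stands square across the grooves' +y end, 12 mm thick, reaching 85 mm above the bench. The plaque's side edge must come to rest against this face. Leaning by its own weight, the plaque needs 2 to 5 N to slide along the groove.
- small_c (a point): Centre of the smaller slate plaque, 90 mm tall, 110 mm wide, 10 mm thick, loose, upright in the tray's other slot, 72 mm from the larger one. Bystander.
- tray: White plastic rinse tray fixed to the bench, 206 x 198 mm over its rim (x, y), 45 mm high; origin at the centre of its underside. Its two slots run along its y, 36 mm to each side of its centre in x; the low slotted supports reach 39 mm above the bench.
- jar: Closed amber jar of sealer, 72 mm across, 95 mm tall, origin at the centre of its underside. Bystander.
- hammer: Hammer, 260 mm long and 26 mm high, lying along its x on the bench between the robot and the rack; origin at mid-length on its underside. Bystander.
- mug: Blue mug, 80 mm across, 95 mm tall, origin at the centre of its underside. Bystander.
Things that resemble listed ones, but are neither listed nor needed, are in the scene too. What is shaped like the part that bears plaque_c but orange or pink is not meant.

How it is judged (in metres and radians):
On the way:
1. The larger plaque stands with its foot in the front groove, leaning back about as the rail holds it, its side edge more than 15 mm from the end board (x of plaque_c in the frame of groove between -0.0365 and -0.0185 m and z of plaque_c in the frame of groove between 0.0503 and 0.0623 m and angle between plaque_c's own z axis and vertical between 0.4336 and 0.6136 rad and angle between the y axis of plaque_c and the y axis of groove, either way round below 0.06 rad and y of plaque_c in the frame of groove between -0.1 and 0.052 m), for 0.2 s.
At the end, for the whole second after the job is handed in: The larger plaque stands at rest, released, foot in the front groove and leaning on the rail at 30 degrees (within 3.5) from vertical, its centre within 5 mm (across) and 4 mm (height) of its seated place, parallel to the groove, its side edge within 2 mm of the end board (x of plaque_c in the frame of groove between -0.0325 and -0.0225 m and z of plaque_c in the frame of groove between 0.0523 and 0.0603 m and angle between plaque_c's own z axis and vertical between 0.4636 and 0.5836 rad and angle between the y axis of plaque_c and the y axis of groove, either way round below 0.06 rad and y of plaque_c in the frame of groove between 0.065 and 0.069 m and linear speed of plaque below 0.01 m/s and angular speed of plaque below 0.05 rad/s); the robot touches nothing.
It fails at once if the larger plaque is knocked, pressed or dropped against the rack with more than 60 N (contact force between plaque and rack above 60 N).
It fails at once if the larger plaque is pressed against the end board with more than 20 N (contact force between plaque and end_board above 20 N).
It fails at once if the larger plaque is let fall: within 20 mm of its seat in the rack its centre moves faster than 0.25 m/s or it turns faster than 1.5 rad/s (x of plaque_c in the frame of groove between -0.1 and 0.06 m and y of plaque_c in the frame of groove between -0.2 and 0.2 m and z of plaque_c in the frame of groove below 0.0763 m and (linear speed of plaque above 0.25 m/s or angular speed of plaque above 1.5 rad/s)).
It fails at once if another thing (smaller plaque, jar, hammer, mug) is moved by more than 20 mm (distance of any of small_c, jar, hammer, mug from where it was at the start of the episode above 0.02 m).
It also fails if it takes over 58 s, if anything falls off the work surface, if the arm or the gripper's body presses on something with over 40 N, if the wrist force passes 120 N, or if a joint passes its speed limit or range.

## Working session

There is one attempt and no reset: what is moved stays moved. The work goes in short steps, Python scripts to look and compute and a shell command to move; the robot and the scene stay as the last step left them, time stands still between calls to the robot, and variables do not carry over. Pictures are saved under pics/ and viewed, and the job is handed in when it is done.

```bash
ls; mkdir -p pics; python3 - <<'E'
from bench import *
import cv2
o=get_obs();print(o)
for n in ["scene","top","wrist"]:
    c=get_calibration(n);print(n,c)
    cv2.imwrite(f"pics/a_{n}.png",camera(n)[:,:,::-1])
E
```

```text
pics
{'time_s': 0.0, 'joint_positions': array([-1.24369781,  0.31168543,  0.01399849,  1.51305938, -0.00440033,
        1.31918267, -0.0272186 ]), 'qd': array([-0.00246287, -0.00027285, -0.00049872, -0.00187487,  0.00031155,
        0.00034635,  0.0002351 ]), 'tau': array([ 4.39842661e-04, -3.79922926e+01,  1.46393543e-01, -2.30593246e+01,
        1.24487380e-02,  1.37213440e-02, -2.35909596e-05]), 'position': array([198.00320684, 512.34638692, 230.24222369]), 'ee_rot': array([[-9.32779897e-01,  3.60445719e-01, -7.40088573e-04],
       [ 3.60446466e-01,  9.32777350e-01, -2.18198845e-03],
       [-9.61505387e-05, -2.30207727e-03, -9.99997346e-01]]), 'ft_force': array([0.93645692, 0.19986877, 0.1884941 ]), 'moment': array([ 0.00778221, -0.0013593 , -0.05832425]), 'width': 85.25554972175682}
scene {'fx': 438.98567471751073, 'fy': 438.98567471751073, 'cx': 323.57109809915147, 'cy': 237.64219888008643, 'world_from_camera': array([[ 2.80297706e-01, -7.82830185e-01,  5.55526865e-01,
         1.09959491e+03],
       [ 9.59908073e-01,  2.26711159e-01, -1.64859161e-01,
        -2.76212252e+02]
[... 407 characters left out ...]
01,  6.96051206e-03, -4.73111964e-03,
        -8.05478518e+01],
       [-4.32550087e-03,  5.71779113e-02,  9.98354635e-01,
         1.81160448e+03],
       [ 0.00000000e+00,  0.00000000e+00,  0.00000000e+00,
         1.00000000e+00]])}
wrist {'fx': 332.4765773406714, 'fy': 332.4765773406714, 'cx': 318.31678533626115, 'cy': 235.62038970381812, 'T_tool_cam': array([[ 4.57389697e-04,  9.49802363e-01,  3.12850222e-01,
         8.02220935e+01],
       [ 9.99999895e-01, -4.42848048e-04, -1.17537161e-04,
        -2.61241857e-01],
       [ 2.69080364e-05,  3.12850243e-01, -9.49802466e-01,
        -1.43395850e+02],
       [ 0.00000000e+00,  0.00000000e+00,  0.00000000e+00,
         1.00000000e+00]])}
```

View pics/a_scene.png

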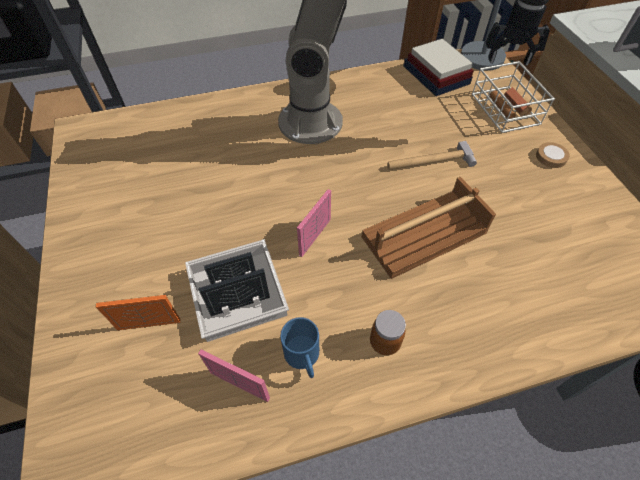

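View pics/a_top.png

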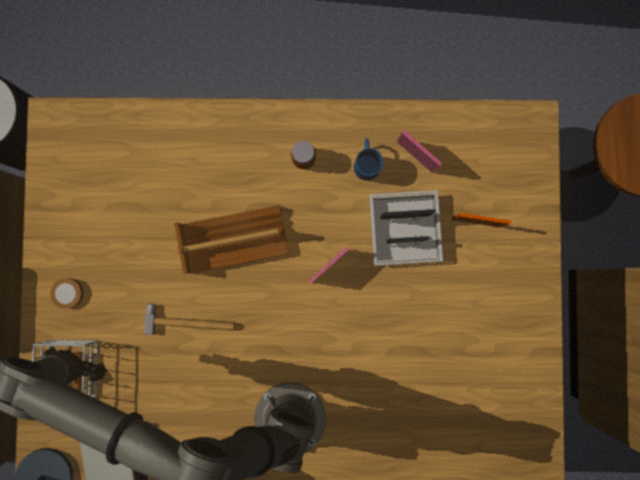

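View pics/a_wrist.png

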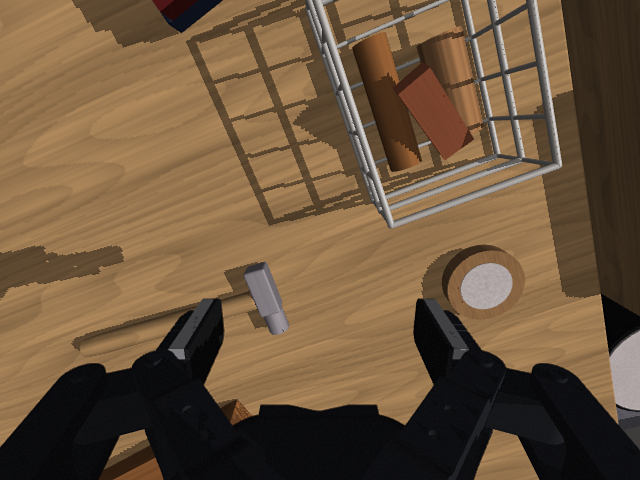

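```bash
python3 - <<'E'
import bench;print([n for n in dir(bench) if n[0]!='_'])
from bench import *
print(globals().get('grasp_offset'))
E
```

```text
['IKError', 'camera', 'close_job', 'get_calibration', 'get_obs', 'grasp_offset']
18.700000000000003
```

```bash
cat > h.py <<'E'
import numpy as np, cv2
from bench import *
def cal(n):
    c=get_calibration(n);K=np.array([[c['fx'],0,c['cx']],[0,c['fy'],c['cy']],[0,0,1.]])
    if n=='wrist':
        o=get_obs();T=np.eye(4);T[:3,:3]=o['ee_rot'];T[:3,3]=o['position'];W=T@c['T_tool_cam']
    else: W=c['world_from_camera']
    return K,W
def proj(n,P,KW=None):
    K,W=KW or cal(n);P=np.atleast_2d(P).astype(float)
    q=(P-W[:3,3])@W[:3,:3]; q=q*[1,-1,-1]; q=q@K.T
    return q[:,:2]/q[:,2:]
def ray(n,uv,z,KW=None):
    K,W=KW or cal(n)
    d=np.linalg.inv(K)@[uv[0],uv[1],1]; d=W[:3,:3]@(d*[1,-1,-1]); o=W[:3,3]
    return o+d*(z-o[2])/d[2]
def crop(img,x0,y0,x1,y1,s,fn):
    cv2.imwrite(fn,cv2.resize(img[y0:y1,x0:x1],None,fx=s,fy=s,interpolation=cv2.INTER_CUBIC))
E
python3 - <<'E'
from h import *
s=cv2.imread('pics/a_scene.png');t=cv2.imread('pics/a_top.png')
crop(s,175,230,305,340,6,'pics/b_stray.png')
crop(s,355,170,505,280,5,'pics/b_srack.png')
crop(t,360,180,460,275,6,'pics/b_ttray.png')
crop(t,165,190,305,285,5,'pics/b_track.png')
E
```

```text
(no output)
```

View pics/b_stray.png

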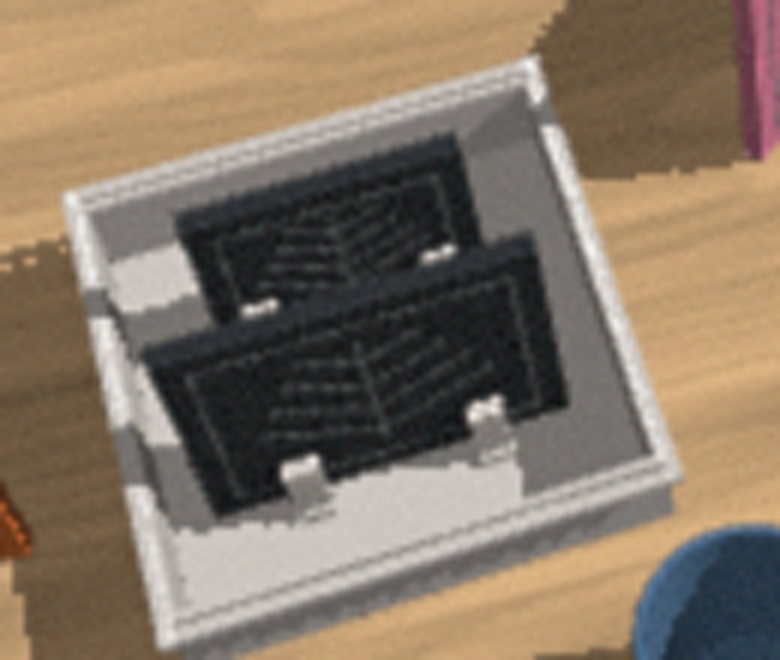

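View pics/b_srack.png

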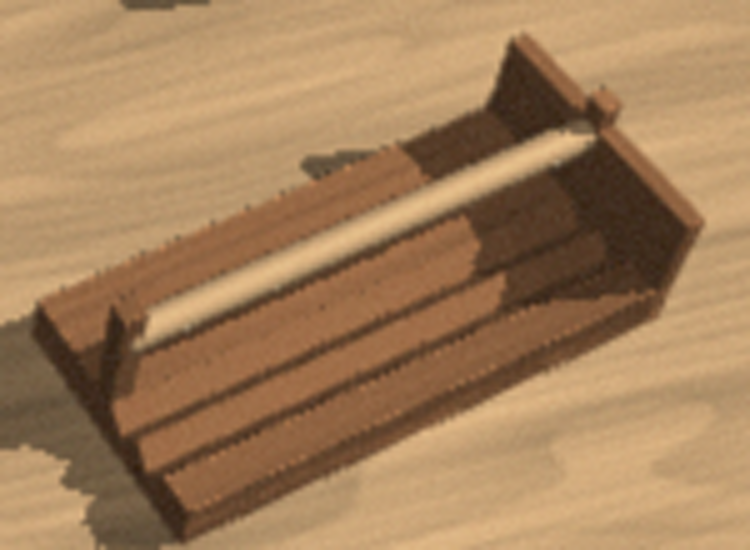

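View pics/b_ttray.png

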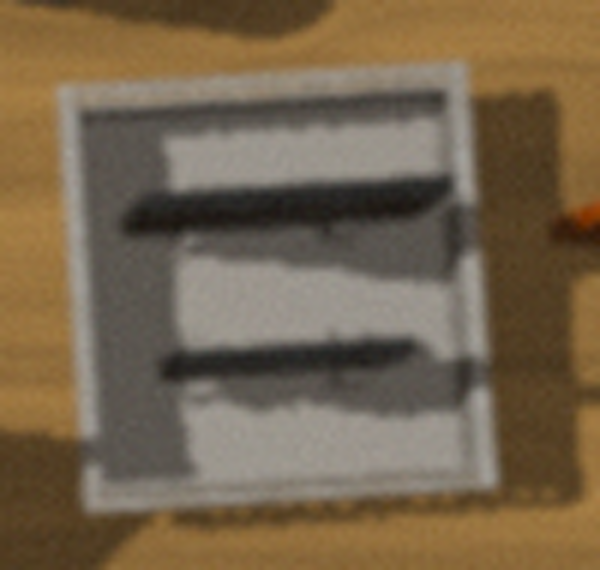

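View pics/b_track.png

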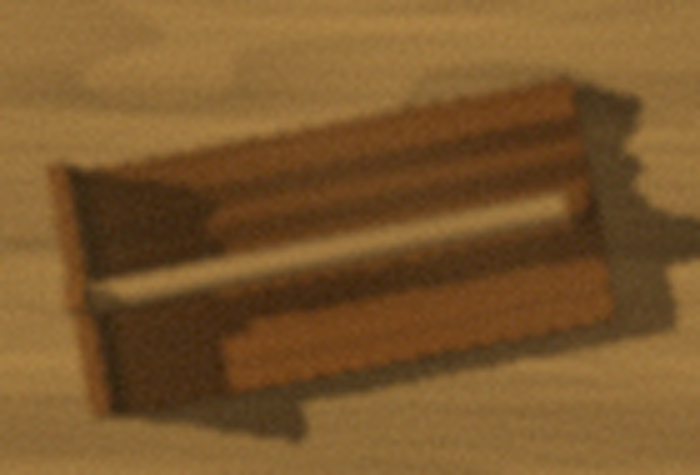

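```bash
cat > fit.py <<'E'
from h import *
from scipy.optimize import least_squares
C={n:cal(n) for n in('scene','top')}
def pts(p,L):
    c,s=np.cos(p[2]),np.sin(p[2]);L=np.atleast_2d(L).astype(float)
    return np.c_[p[0]+c*L[:,0]-s*L[:,1],p[1]+s*L[:,0]+c*L[:,1],L[:,2]]
def fit(obs,p0):
    def f(p):
        r=[]
        for n in C:
            if obs.get(n):
                L=[a for a,b in obs[n]];U=np.array([b for a,b in obs[n]])
                r.append(((proj(n,pts(p,L),C[n])-U)).ravel())
        return np.concatenate(r)
    s=least_squares(f,p0,loss='soft_l1');print(s.x.round(3),np.degrees(s.x[2]).round(2));print(f(s.x).reshape(-1,2).round(1).tolist());return s.x
a,b=103,99
tray={'scene':[((-a,-b,45),(185.8,262.5)),((-a,b,45),(264.2,239.5)),((a,b,45),(288.7,309.7)),((a,-b,45),(201.7,338))],
'top':[((a,b,45),(369.5,194.5)),((a,-b,45),(437.8,190.3)),((-a,-b,45),(443,261.3)),((-a,b,45),(374.2,265.3))]}
rack={'scene':[((80,-150,32),(392,273)),((-65,-150,32),(362.6,230.6)),((80,-150,0),(392.4,278.2)),((80,150,85),(495.6,214.4)),((80,150,0),(486,233.6))],
'top':[((80,150,85),(175,223.4)),((80,-150,32),(279,205.4)),((-65,-150,32),(287.4,254)),((-65,150,85),(184.6,272.6))]}
if __name__=='__main__':
  for o,p in((tray,(500,-300,0)),(rack,(450,200,0.1))):
    for k in (('scene','top'),('scene',),('top',)):
        fit({n:o[n] for n in k},p)
E
python3 fit.py
```

```text
[ 5.57952e+02 -3.31370e+02  6.70000e-02] 3.82
[[-1.3, -0.8], [-0.5, -0.6], [-0.3, -0.6], [-0.8, -0.4], [-0.4, -0.8], [-0.7, -0.7], [-0.8, -0.9], [-0.5, -0.8]]
[ 5.59840e+02 -3.30064e+02  6.50000e-02] 3.75
[[-0.6, -0.3], [0.3, -0.1], [0.4, 0.0], [-0.2, 0.2]]
[ 5.55635e+02 -3.33096e+02  6.80000e-02] 3.87
[[0.2, 0.0], [-0.1, 0.1], [-0.2, -0.1], [0.2, -0.0]]
[5.14313e+02 1.69392e+02 2.01000e-01] 11.5
[[0.1, -0.6], [-1.2, -1.0], [-2.0, 0.8], [0.2, -0.8], [-0.5, -0.1], [-1.4, -0.9], [-0.5, -1.0], [0.5, -1.0], [-1.9, 0.1]]
[5.15761e+02 1.70404e+02 2.03000e-01] 11.65
[[0.8, -0.1], [-0.6, -0.5], [-1.3, 1.3], [0.8, -0.6], [0.0, 0.1]]
[5.12238e+02 1.66930e+02 1.97000e-01] 11.31
[[-0.5, -0.3], [0.5, -0.1], [1.3, -0.1], [-1.1, 0.7]]
```

```bash
cat >> h.py <<'E'
def delta(tx,ty,tz,yawdeg):
    o=get_obs();R=o['ee_rot'];p=o['position']
    cur=np.degrees(np.arctan2(R[1,1],R[0,1]))
    turn=-((yawdeg-cur+180)%360-180)
    d=R.T@(np.array([tx,ty,tz])-p)
    # after-turn axes (turn done first, then shift)
    a=np.radians(yawdeg);y=np.array([np.cos(a),np.sin(a),0]);z=np.array([0,0,-1.]);x=np.cross(y,z)
    d2=np.array([x,y,z])@(np.array([tx,ty,tz])-p)
    print('t %.2f pos'%o['time_s'],p.round(1),'yaw %.2f'%cur,'w %.1f'%o['width'],'F',o['ft_force'].round(1),'tilt',R[:,2].round(4))
    print('turn',round(turn,2),'shift now(mm)',d.round(1),'shift after turn',d2.round(1))
E
python3 - <<'E'
from h import *
delta(585,-329,290,3.8)
E
```

```text
t 0.15 pos [198.1 512.5 230.5] yaw 68.88 w 85.1 F [-0.1  0.2 -0.5] tilt [-6.0e-04 -1.7e-03 -1.0e+00]
turn 65.08 shift now(mm) [-664.2 -645.6  -58.3] shift after turn [-865.3  330.3  -59.5]
```

```bash
python3 -m crank '[[[0,0,-0.012],8,-1],[[0,0,-0.012],8,-1],[[0,0,-0.012],8,-1],[[0,0,-0.012],8,-1],[[0,0,-0.012],8,-1]]'; python3 -m crank '[[[-0.02,0,0],8,-1],[[-0.03,0,0],8,-1],[[-0.04,0.0,0],8,-1],[[-0.04,0.01,0],1,-1],[[-0.04,0.015,0],0,-1]]'; python3 -c "
from h import *
delta(585,-329,290,3.8)"
```

```text
time_s: 0.65
position: [198.1, 512.7, 291.3]
ee_rot: [[-0.478, 0.878, -0.0], [0.878, 0.478, -0.001], [-0.001, -0.001, -1.0]]
ft_force: [-0.4, 0.6, -1.2]
width: 85.4
time_s: 1.15
position: [258.1, 349.1, 290.9]
ee_rot: [[-0.069, 0.998, -0.001], [0.998, 0.069, -0.0], [-0.0, -0.001, -1.0]]
ft_force: [0.3, 1.2, 0.8]
width: 85.9
t 1.15 pos [258.1 349.1 290.9] yaw 3.96 w 85.9 F [0.3 1.2 0.8] tilt [-7.e-04 -4.e-04 -1.e+00]
turn 0.16 shift now(mm) [-699.1  279.3    1. ] shift after turn [-698.3  281.2    0.9]
```

```bash
R='[[-0.04,0.018,0],0,-1]'; python3 -m crank '[[[-0.04,0.02,0],0,-1],[[-0.04,0.02,0],0,-1],[[-0.04,0.02,0],0,-1],[[-0.04,0.02,0],0,-1],[[-0.04,0.02,0],0,-1]]'; python3 -m crank '[[[-0.04,0.02,0],0,-1],[[-0.04,0.02,0],0,-1],[[-0.04,0.02,0],0,-1],[[-0.04,0.015,0],0,-1],[[-0.04,0.015,0],0,-1]]'; python3 -m crank '[[[-0.04,0.015,0],0,-1],[[-0.04,0.015,0],0,-1],[[-0.04,0.015,0],0,-1],[[-0.04,0.014,0],0,-1],[[-0.04,0.01,0],0,-1]]'; python3 -c "
from h import *
delta(585,-329,290,3.8)"
```

```text
time_s: 1.65
position: [372.2, 156.0, 291.2]
ee_rot: [[-0.068, 0.998, 0.0], [0.998, 0.068, 0.001], [0.001, 0.0, -1.0]]
ft_force: [1.3, 0.4, -0.3]
width: 85.3
time_s: 2.15
position: [475.5, -37.1, 291.2]
ee_rot: [[-0.068, 0.998, 0.0], [0.998, 0.068, 0.0], [0.0, 0.0, -1.0]]
ft_force: [0.9, 0.9, 0.2]
width: 85.6
time_s: 2.65
position: [558.4, -231.3, 290.4]
ee_rot: [[-0.069, 0.998, -0.001], [0.998, 0.069, 0.001], [0.001, -0.001, -1.0]]
ft_force: [0.5, 0.5, 0.2]
width: 85.7
t 2.65 pos [ 558.4 -231.3  290.4] yaw 3.96 w 85.7 F [0.5 0.5 0.2] tilt [-9.e-04  7.e-04 -1.e+00]
turn 0.16 shift now(mm) [-99.3  19.8   0.3] shift after turn [-99.2  20.1   0.4]
```

```bash
python3 -m crank '[[[-0.03,0.01,0],0,-1],[[-0.03,0.01,0],0,-1],[[-0.02,0,0],0,-1],[[0,0,0],0,-1]]'; python3 - <<'E'
from h import *
K,W=cal('wrist');np.savez('w1.npz',K=K,W=W)
cv2.imwrite('pics/c_wrist.png',camera('wrist')[:,:,::-1])
E
```

```text
time_s: 3.05
position: [581.0, -313.0, 289.9]
ee_rot: [[-0.062, 0.998, -0.003], [0.998, 0.062, -0.002], [-0.002, -0.004, -1.0]]
ft_force: [-1.3, -0.2, 0.3]
width: 85.4
```

View pics/c_wrist.png

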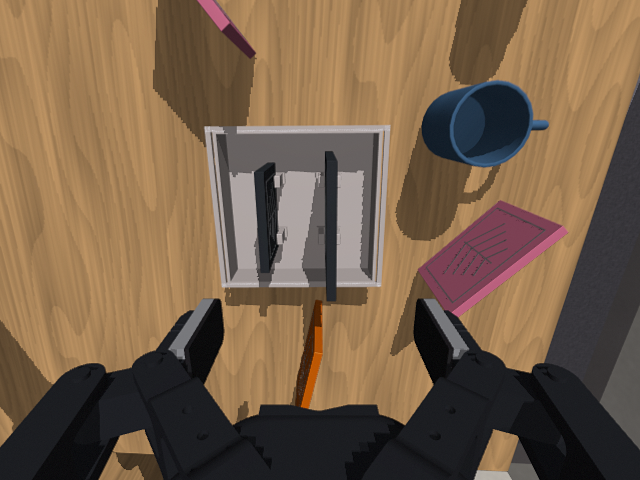

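```bash
python3 - <<'E'
from h import *
s=cv2.imread('pics/c_wrist.png');crop(s,195,115,405,310,3.05,'pics/c_crop.png')
crop(s,310,140,350,170,15,'pics/c_top.png');crop(s,310,275,350,305,15,'pics/c_bot.png')
E
```

```text
(no output)
```

View pics/c_crop.png

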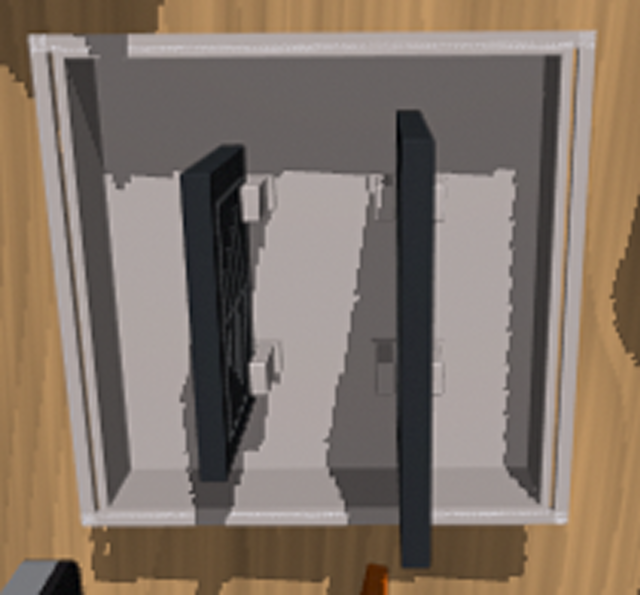

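View pics/c_top.png

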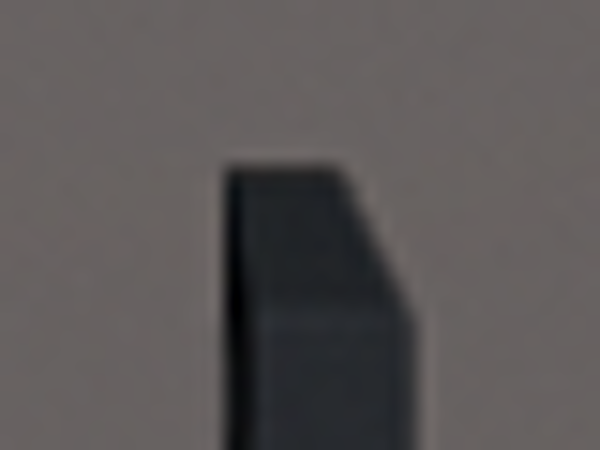

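View pics/c_bot.png

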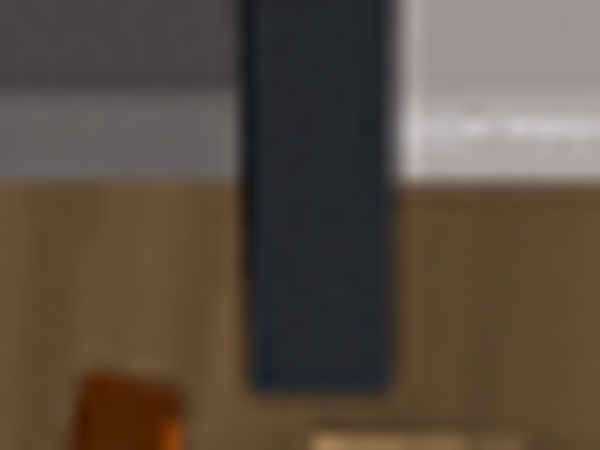

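```bash
python3 - <<'E'
from h import *
d=np.load('w1.npz');KW=(d['K'],d['W'])
P=[ray('wrist',u,129,KW) for u in((326.7,160.3),(337.7,161),(326.8,300.9),(336.1,300.9))]
for p in P:print(p.round(1))
a=(P[0]+P[1])/2;b=(P[2]+P[3])/2
print('mid',((a+b)/2).round(1),'w',np.linalg.norm(a-b),'yaw of long',np.degrees(np.arctan2((a-b)[1],(a-b)[0]))-90)
C=[ray('wrist',(195+u/3.05,115+v/3.05),45,KW) for u,v in((30,35),(597,32),(568,523),(83,525))]
print(np.round(C,1),np.mean(C,0))
delta(594,-329,200,3.8)
E
```

```text
[ 584.8 -262.1  129. ]
[ 594.7 -262.1  129. ]
[ 594.9 -403.7  129. ]
[ 604.4 -403.1  129. ]
mid [ 594.7 -332.7  129. ] w 141.65816238141574 yaw of long 3.9913351139202717
[[ 449.6 -241.8   45. ]
 [ 655.3 -228.    45. ]
 [ 668.8 -425.4   45. ]
 [ 463.1 -439.4   45. ]] [ 559.19988706 -333.67890015   45.        ]
t 3.10 pos [ 581.8 -310.5  290.4] yaw 3.69 w 85.3 F [0.3 0.9 1. ] tilt [-0.002  0.    -1.   ]
turn -0.11 shift now(mm) [-19.2  11.1  90.3] shift after turn [-19.3  10.9  90.4]
```

```bash
python3 -m crank '[[[-0.011,0.006,0.02],0,-1],[[-0.011,0.006,0.03],0,-1],[[0,0,0.03],0,-1],[[0,0,0.03],0,-1],[[0,0,0.02],0,-1]]';python3 -m crank '[[[0,0,0],0,-1],[[0,0,0],0,-1]]'; python3 - <<'E'
from h import *
delta(594.7,-332.7,95,4.0)
cv2.imwrite('pics/d_wrist.png',camera('wrist')[:,:,::-1])
E
```

```text
time_s: 3.6
position: [596.0, -327.0, 157.2]
ee_rot: [[-0.07, 0.998, -0.003], [0.998, 0.07, 0.004], [0.004, -0.003, -1.0]]
ft_force: [1.2, -0.4, -0.0]
width: 85.6
time_s: 3.8
position: [596.8, -328.6, 160.8]
ee_rot: [[-0.069, 0.998, -0.0], [0.998, 0.069, 0.001], [0.001, -0.0, -1.0]]
ft_force: [0.7, -0.1, -0.0]
width: 85.1
t 3.80 pos [ 596.8 -328.6  160.8] yaw 3.97 w 85.1 F [ 0.7 -0.1 -0. ] tilt [-4.0e-04  1.1e-03 -1.0e+00]
turn -0.03 shift now(mm) [-4.  -2.4 65.8] shift after turn [-3.9 -2.4 65.8]
```

View pics/d_wrist.png

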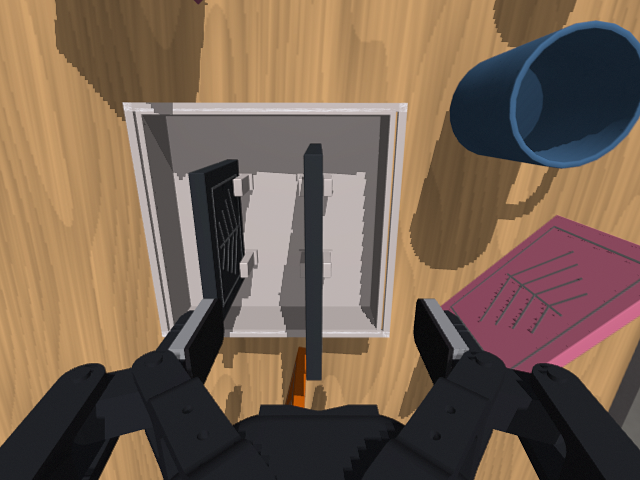

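```bash
python3 -m crank '[[[-0.004,-0.002,0.02],0,-1],[[0,0,0.02],0,-1],[[0,0,0.016],0,-1],[[0,0,0.01],0,-1],[[0,0,0],0,-1]]';python3 -m crank '[[[0,0,0],0,0],[[0,0,0],0,0.4]]'; python3 - <<'E'
from h import *
delta(594.7,-332.7,95,4.0)
cv2.imwrite('pics/e_wrist.png',camera('wrist')[:,:,::-1])
E
```

```text
time_s: 4.35
position: [594.3, -333.4, 94.1]
ee_rot: [[-0.068, 0.998, -0.002], [0.998, 0.068, 0.001], [0.001, -0.001, -1.0]]
ft_force: [-0.2, 0.7, -0.3]
width: 85.8
time_s: 4.55
position: [595.3, -334.9, 96.6]
ee_rot: [[-0.068, 0.998, 0.002], [0.998, 0.068, -0.001], [-0.002, 0.002, -1.0]]
ft_force: [-0.5, 0.3, 0.6]
width: 58.8
t 4.55 pos [ 595.3 -334.9   96.6] yaw 3.89 w 58.8 F [-0.5  0.3  0.6] tilt [ 0.0019 -0.0014 -1.    ]
turn -0.11 shift now(mm) [ 2.2 -0.4  1.6] shift after turn [ 2.2 -0.4  1.6]
```

View pics/e_wrist.png

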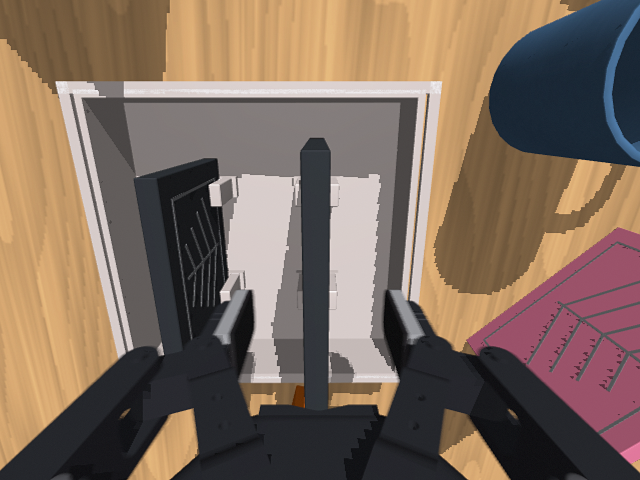

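```bash
python3 -m crank '[[[0,0,0],0,0.7],[[0,0,0],0,1],[[0,0,0],0,1],[[0,0,0],0,1],[[0,0,0],0,1]]';python3 -m crank '[[[0,0,0],0,1],[[0,0,0],0,1]]'; python3 -m crank '[[[0,0,-0.003],0,1],[[0,0,-0.006],0,1],[[0,0,-0.01],0,1],[[0,0,-0.01],0,1],[[0,0,-0.01],0,1]]'
```

```text
time_s: 5.1
position: [594.7, -334.5, 95.8]
ee_rot: [[-0.068, 0.998, 0.001], [0.998, 0.068, -0.0], [-0.0, 0.001, -1.0]]
ft_force: [0.7, 0.2, 2.1]
width: 9.2
time_s: 5.3
position: [594.7, -334.5, 95.8]
ee_rot: [[-0.068, 0.998, 0.001], [0.998, 0.068, -0.0], [-0.0, 0.001, -1.0]]
ft_force: [-0.7, 0.3, 2.5]
width: 9.7
time_s: 5.8
position: [594.6, -334.4, 135.3]
ee_rot: [[-0.068, 0.998, 0.0], [0.998, 0.068, -0.0], [-0.0, 0.0, -1.0]]
ft_force: [-0.0, -0.6, -3.8]
width: 9.2
```

```bash
python3 - <<'E'
from h import *
K,W=cal('wrist');np.savez('w2.npz',K=K,W=W)
cv2.imwrite('pics/f_wrist.png',camera('wrist')[:,:,::-1])
E
```

```text
(no output)
```

View pics/f_wrist.png

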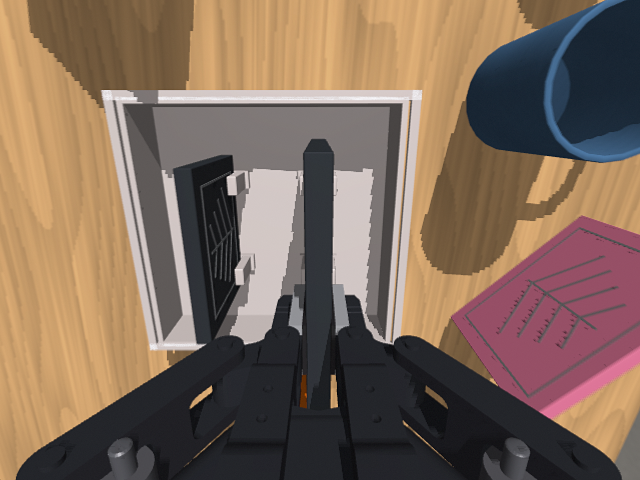

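```bash
python3 -m crank '[[[0,0,-0.015],0,1],[[0,0,-0.02],0,1],[[0,0,-0.025],0,1],[[0,0,-0.025],0,1],[[0,0,-0.025],0,1]]'; python3 -m crank '[[[0.01,0,-0.015],-2,1],[[0.02,0,0],-2,1],[[0.025,0,0],-2,1],[[0.03,0,0],-1.6,1],[[0.03,0,0],0,1]]';python3 -c "
from h import *
delta(545,150,265,11.5)"
```

```text
time_s: 6.35
position: [594.3, -334.3, 246.2]
ee_rot: [[-0.067, 0.998, 0.0], [0.998, 0.067, -0.0], [-0.0, 0.0, -1.0]]
ft_force: [-0.2, -0.3, -4.8]
width: 9.2
time_s: 6.85
position: [576.8, -218.6, 259.3]
ee_rot: [[-0.201, 0.98, -0.0], [0.98, 0.201, 0.001], [0.001, -0.0, -1.0]]
ft_force: [0.3, 0.4, -3.0]
width: 9.5
t 6.85 pos [ 576.8 -218.6  259.3] yaw 11.60 w 9.5 F [ 0.3  0.4 -3. ] tilt [-5.0e-04  1.4e-03 -1.0e+00]
turn 0.1 shift now(mm) [367.4  43.   -5.2] shift after turn [367.5  42.3  -5.7]
```

```bash
python3 -m crank '[[[0.03,0.004,0],0,1],[[0.035,0.004,0],0,1],[[0.035,0.004,0],0,1],[[0.035,0.004,0],0,1],[[0.035,0.004,0],0,1]]'; python3 -m crank '[[[0.035,0.004,0],0,1],[[0.035,0.004,0],0,1],[[0.035,0.004,0],0,1],[[0.03,0.004,0],0,1],[[0.03,0.004,0],0,1]]';python3 -m crank '[[[0.02,0.002,0],0,1],[[0.01,0,0],0,1],[[0,0,0],0,1],[[0,0,0],0,1]]'; python3 - <<'E'
from h import *
K,W=cal('wrist');np.savez('w3.npz',K=K,W=W)
cv2.imwrite('pics/g_wrist.png',camera('wrist')[:,:,::-1])
delta(545,150,265,11.5)
E
```

```text
time_s: 7.35
position: [562.1, -47.8, 259.5]
ee_rot: [[-0.201, 0.98, -0.0], [0.98, 0.201, 0.001], [0.001, -0.0, -1.0]]
ft_force: [0.4, -0.6, -4.0]
width: 9.3
time_s: 7.85
position: [548.7, 117.7, 259.6]
ee_rot: [[-0.201, 0.98, -0.001], [0.98, 0.201, 0.001], [0.001, -0.001, -1.0]]
ft_force: [1.0, 0.2, -4.3]
width: 9.4
time_s: 8.25
position: [545.8, 143.6, 259.5]
ee_rot: [[-0.198, 0.98, 0.0], [0.98, 0.198, -0.001], [-0.001, -0.0, -1.0]]
ft_force: [0.3, -0.7, -4.4]
width: 9.2
t 8.30 pos [546.  142.9 259.6] yaw 11.31 w 9.3 F [ 0.1 -0.5 -4.7] tilt [ 4.0e-04 -1.5e-03 -1.0e+00]
turn -0.19 shift now(mm) [ 7.2  0.4 -5.4] shift after turn [ 7.2  0.4 -5.4]
```

View pics/g_wrist.png

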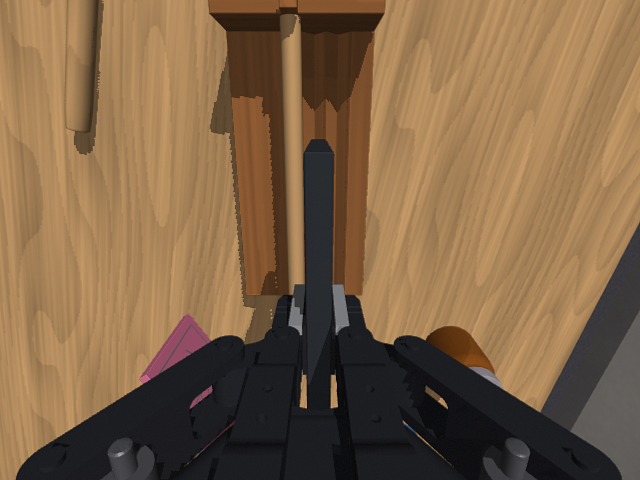

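```bash
python3 - <<'E'
from h import *
s=cv2.imread('pics/g_wrist.png');crop(s,200,0,400,100,4,'pics/g1.png');crop(s,230,200,390,310,5,'pics/g2.png')
E
```

```text
(no output)
```

View pics/g1.png

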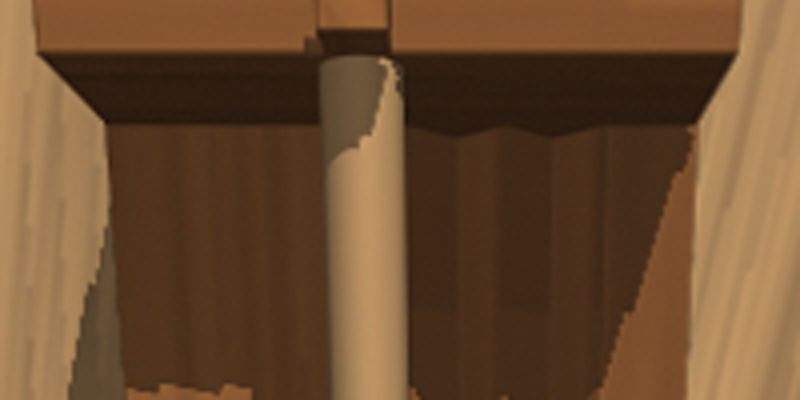

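View pics/g2.png

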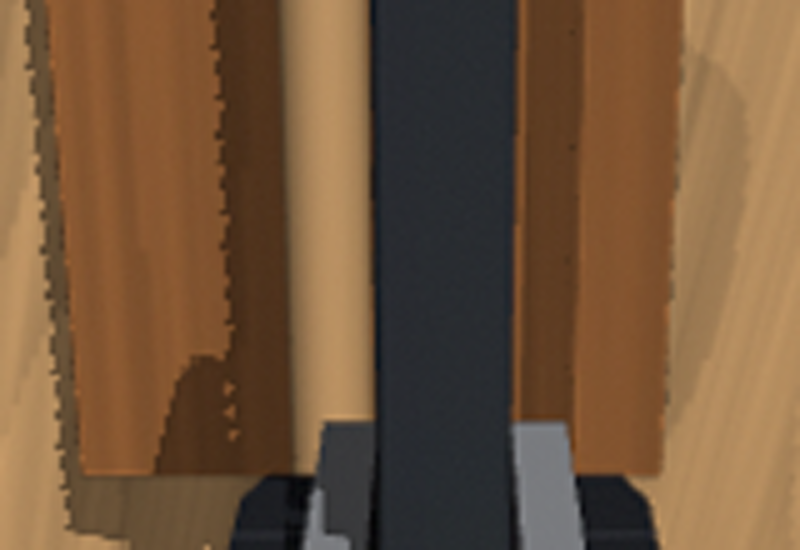

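```bash
python3 - <<'E'
import fit
from fit import *
d=np.load('w3.npz');fit.C={'wrist':(d['K'],d['W'])}
o={'wrist':[((-65,138,85),(209.5,12.75)),((80,138,85),(384.3,13)),((-65,138,32),(226.8,30.8)),((80,138,32),(374.3,31)),((45,138,20),(338.3,34.5)),((33,138,32),(326.8,31.8)),((-65,-150,32),(246.4,294.8)),((80,-150,32),(362,294.8))]}
p=fit.fit(o,(514,169,.2))
L=[((45,0,20)),(45,25,20)]
print(pts(p,L))
K=d['K'],d['W']
# plaque top edge in hand
for u in ((304.5,152),(333.5,152.5),(307,410),(331,410)): print(ray('wrist',u,259.6+33.2,K).round(1))
E
```

```text
Traceback (most recent call last):
AttributeError: 'function' object has no attribute 'fit'
```

```bash
cat > f2.py <<'E'
import fit as F
from h import *
d=np.load('w3.npz');F.C={'wrist':(d['K'],d['W'])}
o={'wrist':[((-65,138,85),(209.5,12.75)),((80,138,85),(384.3,13)),((-65,138,32),(226.8,30.8)),((80,138,32),(374.3,31)),((45,138,20),(338.3,34.5)),((33,138,32),(326.8,31.8)),((-65,-150,32),(246.4,294.8)),((80,-150,32),(362,294.8))]}
p=F.fit(o,(514,169,.2))
print(F.pts(p,[(45,0,20),(45,25,20)]))
K=d['K'],d['W']
for u in ((304.5,152),(333.5,152.5),(307,410),(331,410)): print(ray('wrist',u,259.6+33.2,K).round(1))
E
python3 f2.py
```

```text
[5.15270e+02 1.67989e+02 1.98000e-01] 11.36
[[-0.2, 0.7], [0.8, 0.6], [-0.6, 0.0], [0.5, -0.0], [-0.1, -0.3], [-0.2, -0.9], [-0.4, -0.2], [0.2, -0.1]]
[[559.38856584 176.85437315  20.        ]
 [554.46349209 201.36444553  20.        ]]
[527.1 213.4 292.8]
[536.2 215.1 292.8]
[547.7 109.6 292.8]
[557.6 111.6 292.8]
```

```bash
python3 -m crank '[[[0.01,0.005,0],0,1],[[0.02,0.005,0],0,1],[[0.018,0.005,0.01],0,1],[[0.01,0.004,0.02],0,1],[[0,0,0.025],0,1]]';python3 -m crank '[[[0,0,0.025],0,1],[[0,0,0.02],0,1],[[0,0,0.01],0,1],[[0,0,0.005],0,1],[[0,0,0],0,1]]'; python3 - <<'E'
from h import *
delta(554.8,199.7,116,11.36)
E
```

```text
time_s: 8.8
position: [553.5, 210.4, 203.4]
ee_rot: [[-0.204, 0.979, 0.002], [0.979, 0.204, 0.003], [0.002, 0.002, -1.0]]
ft_force: [0.1, -0.2, -5.0]
width: 9.1
time_s: 9.3
position: [552.9, 206.2, 143.9]
ee_rot: [[-0.199, 0.98, -0.0], [0.98, 0.199, -0.0], [-0.0, -0.0, -1.0]]
ft_force: [-0.7, 0.3, -4.2]
width: 8.9
t 9.30 pos [552.9 206.2 143.9] yaw 11.49 w 8.9 F [-0.7  0.3 -4.2] tilt [-4.e-04 -3.e-04 -1.e+00]
turn 0.13 shift now(mm) [-6.8  0.5 27.9] shift after turn [-6.8  0.5 27.9]
```

```bash
python3 -m crank '[[[-0.004,0.0005,0.008],0,1],[[0,0,0.008],0,1],[[0,0,0.005],0,1],[[0,0,0.002],0,1],[[0,0,0],0,1]]'; python3 - <<'E'
from h import *
delta(554.8,199.7,112,11.36)
im=camera('scene')[:,:,::-1];crop(im,355,140,505,280,5,'pics/h_scene.png')
cv2.imwrite('pics/h_w.png',camera('wrist')[:,:,::-1])
E
```

```text
time_s: 9.8
position: [553.9, 202.3, 120.9]
ee_rot: [[-0.199, 0.98, -0.001], [0.98, 0.199, -0.0], [0.0, -0.001, -1.0]]
ft_force: [0.5, 0.4, -4.1]
width: 9.4
t 9.80 pos [553.9 202.3 120.9] yaw 11.48 w 9.4 F [ 0.5  0.4 -4.1] tilt [-7.e-04 -1.e-04 -1.e+00]
turn 0.12 shift now(mm) [-2.7  0.3  8.9] shift after turn [-2.7  0.3  8.9]
```

View pics/h_scene.png

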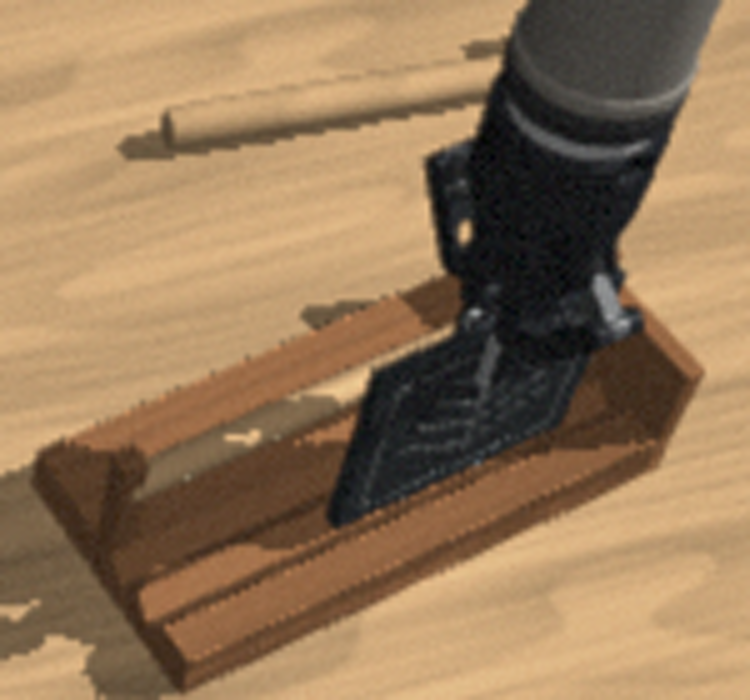

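View pics/h_w.png

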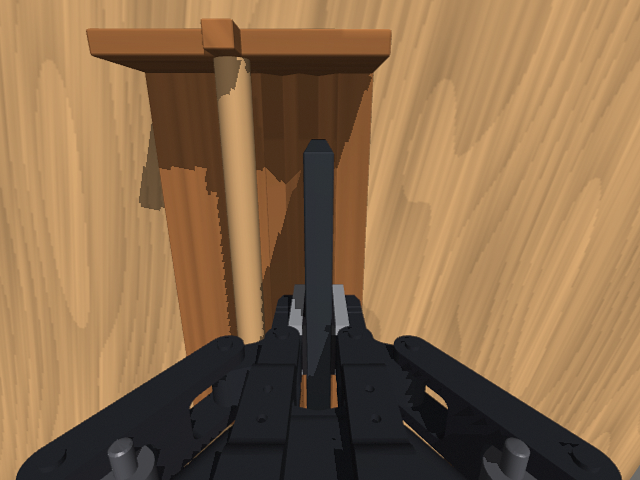

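```bash
python3 -m crank '[[[0,0,0.002],0,1],[[0,0,0.002],0,1],[[0,0,0.001],0,1],[[0,0,0.001],0,1],[[0,0,0],0,1]]'; python3 -m crank '[[[0,0,0.001],0,1],[[0,0,0.0],0,1]]'
```

```text
time_s: 10.4
position: [554.1, 202.2, 115.1]
ee_rot: [[-0.199, 0.98, -0.0], [0.98, 0.199, -0.0], [-0.0, -0.0, -1.0]]
ft_force: [0.3, 0.2, -4.8]
width: 8.9
time_s: 10.6
position: [554.2, 202.2, 114.2]
ee_rot: [[-0.199, 0.98, -0.0], [0.98, 0.199, -0.0], [0.0, -0.0, -1.0]]
ft_force: [0.1, 0.2, -3.6]
width: 9.0
```

```bash
python3 -m crank '[[[0,0,0.001],0,1],[[0,0,0.0],0,1]]'
```

```text
time_s: 10.8
position: [554.1, 202.2, 113.2]
ee_rot: [[-0.199, 0.98, -0.0], [0.98, 0.199, -0.0], [-0.0, -0.0, -1.0]]
ft_force: [-0.4, -0.5, -4.3]
width: 9.1
```

```bash
python3 -m crank '[[[0,0,0.001],0,1],[[0,0,0.0],0,1]]'
```

```text
time_s: 11.0
position: [554.1, 202.2, 112.2]
ee_rot: [[-0.199, 0.98, -0.0], [0.98, 0.199, -0.0], [-0.0, -0.0, -1.0]]
ft_force: [0.1, 0.8, -4.1]
width: 8.7
```

```bash
python3 -m crank '[[[0,0,0.0005],0,1],[[0,0,0.0],0,1]]'
```

```text
time_s: 11.2
position: [554.1, 202.2, 111.8]
ee_rot: [[-0.199, 0.98, -0.0], [0.98, 0.199, -0.0], [0.0, -0.0, -1.0]]
ft_force: [-0.3, -0.3, -4.4]
width: 9.3
```

```bash
python3 -m crank '[[[0,0,0.0005],0,1],[[0,0,0.0],0,1]]'
```

```text
time_s: 11.4
position: [554.1, 202.2, 111.6]
ee_rot: [[-0.199, 0.98, -0.0], [0.98, 0.199, 0.0], [0.0, -0.0, -1.0]]
ft_force: [-1.6, -0.4, -2.0]
width: 9.2
```

```bash
python3 -m crank '[[[0,0,0.0005],0,1],[[0,0,0.0],0,1]]'
```

```text
time_s: 11.6
position: [554.3, 202.2, 111.5]
ee_rot: [[-0.199, 0.98, 0.0], [0.98, 0.199, 0.0], [0.0, 0.0, -1.0]]
ft_force: [-2.6, -0.8, 2.5]
width: 9.1
```

```bash
python3 -m crank '[[[0,0,0.0005],0,1],[[0,0,0.0],0,1]]'
```

```text
time_s: 11.8
position: [554.4, 202.2, 111.5]
ee_rot: [[-0.199, 0.98, 0.0], [0.98, 0.199, 0.001], [0.001, 0.0, -1.0]]
ft_force: [-3.5, -1.2, 5.9]
width: 9.1
```

```bash
python3 -m crank '[[[0,0,0],0,0.85],[[0,0,0],0,0.8],[[0,0,0],0,0.78]]'
```

```text
time_s: 12.1
position: [554.4, 202.2, 111.5]
ee_rot: [[-0.199, 0.98, 0.0], [0.98, 0.199, 0.001], [0.001, 0.0, -1.0]]
ft_force: [-3.5, -0.8, 5.6]
width: 9.2
```

```bash
python3 -m crank '[[[0,0,0],0,0.76],[[0,0,0],0,0.74],[[0,0,0],0,0.72]]'
```

```text
time_s: 12.4
position: [555.0, 202.4, 110.4]
ee_rot: [[-0.199, 0.98, 0.002], [0.98, 0.199, 0.0], [-0.0, 0.002, -1.0]]
ft_force: [0.3, 0.7, -0.5]
width: 12.3
```

```bash
python3 -m crank '[[[0,-0.002,0],0,0.7],[[0,-0.002,0.0005],0,0.67],[[0,-0.002,0.0005],0,0.65],[[0,-0.002,0],0,0.62],[[0,0,0],0,0.62]]'; python3 - <<'E'
from h import *
delta(554.8,199.7,112,11.36)
im=camera('scene')[:,:,::-1];crop(im,355,140,505,280,5,'pics/i_scene.png')
cv2.imwrite('pics/i_w.png',camera('wrist')[:,:,::-1])
E
```

```text
time_s: 12.9
position: [545.8, 200.6, 109.2]
ee_rot: [[-0.199, 0.98, -0.001], [0.98, 0.199, 0.0], [0.0, -0.001, -1.0]]
ft_force: [0.1, 0.4, 0.8]
width: 16.2
t 12.90 pos [545.8 200.6 109.2] yaw 11.48 w 16.2 F [0.1 0.4 0.8] tilt [-8.e-04  0.e+00 -1.e+00]
turn 0.12 shift now(mm) [-2.6  8.6 -2.8] shift after turn [-2.6  8.6 -2.8]
```

View pics/i_scene.png

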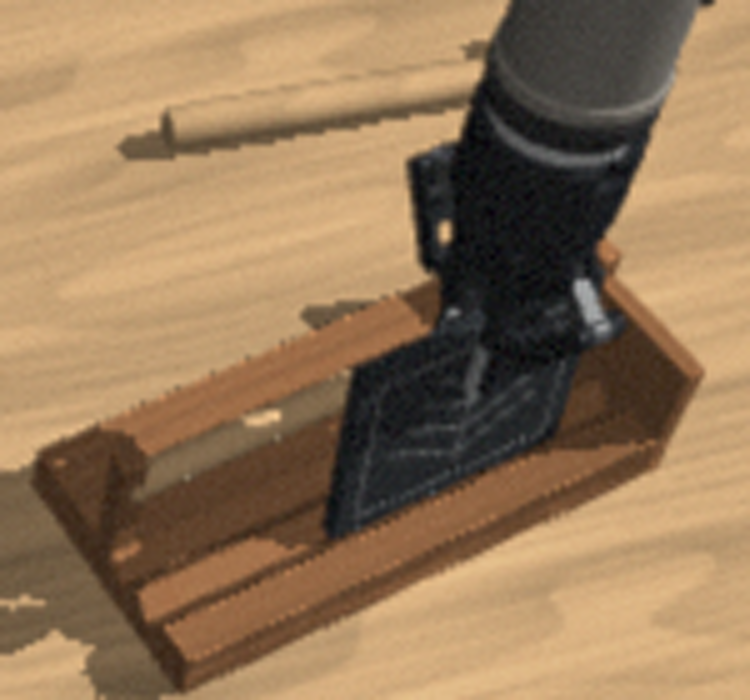

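View pics/i_w.png

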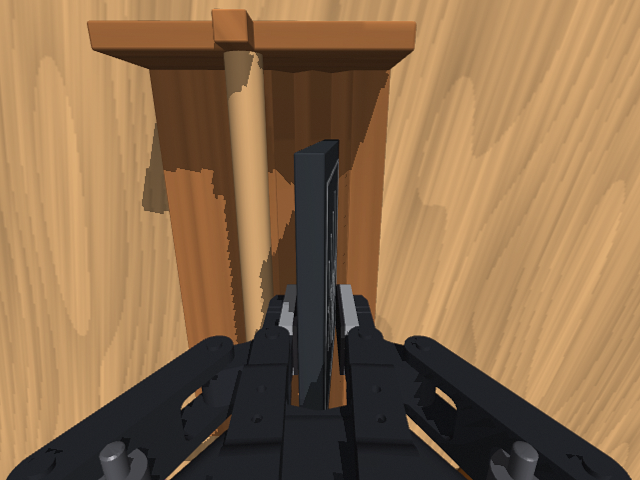

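```bash
python3 -m crank '[[[0,-0.002,0.0005],0,0.6],[[0,-0.002,0.0005],0,0.57],[[0,-0.002,0.0005],0,0.54],[[0,-0.002,0.0005],0,0.51],[[0,-0.002,0.0005],0,0.49]]'; python3 -m crank '[[[0,-0.002,0.0005],0,0.47],[[0,-0.002,0.0005],0,0.45],[[0,-0.002,0.0005],0,0.43],[[0,0,0],0,0.43]]';  python3 - <<'E'
from h import *
im=camera('scene')[:,:,::-1];crop(im,355,140,505,280,5,'pics/j_scene.png')
cv2.imwrite('pics/j_w.png',camera('wrist')[:,:,::-1])
E
```

```text
time_s: 13.5
position: [536.3, 198.5, 106.7]
ee_rot: [[-0.199, 0.98, -0.0], [0.98, 0.199, -0.0], [0.0, -0.0, -1.0]]
ft_force: [0.4, -0.6, -0.8]
width: 22.1
time_s: 13.9
position: [530.2, 197.4, 105.1]
ee_rot: [[-0.199, 0.98, -0.001], [0.98, 0.199, -0.0], [0.0, -0.001, -1.0]]
ft_force: [-0.9, 0.7, -0.4]
width: 24.3
```

View pics/j_scene.png

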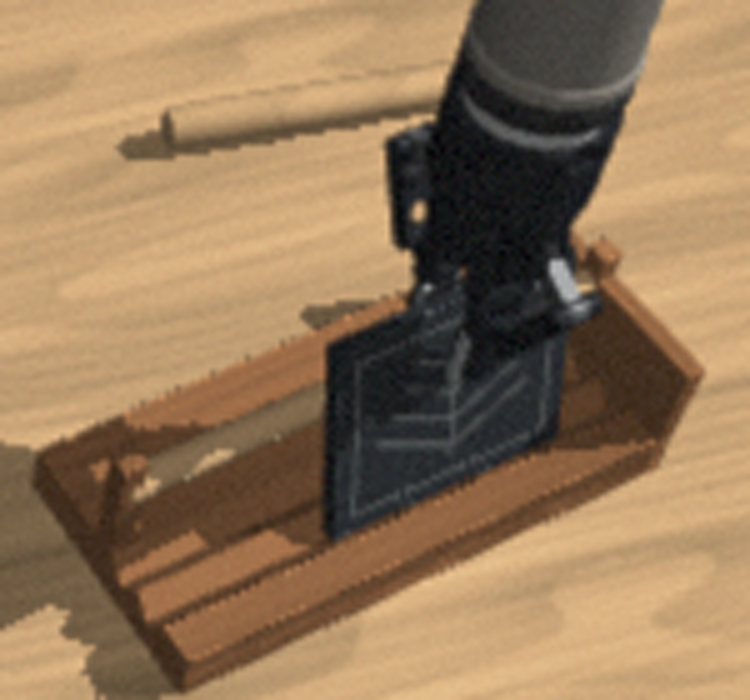

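View pics/j_w.png

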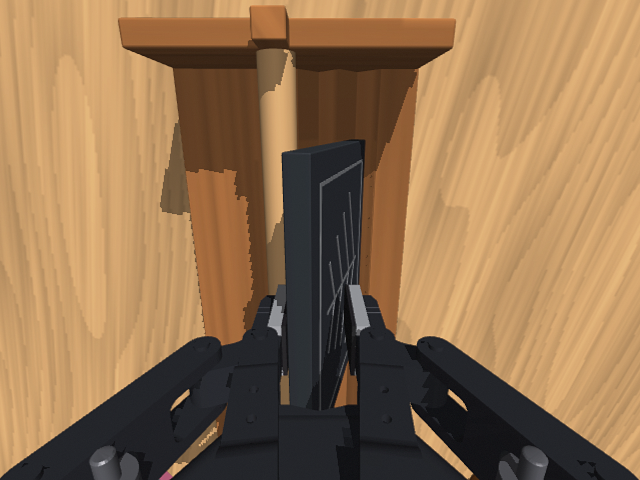

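```bash
python3 -m crank '[[[0,-0.002,0.0007],0,0.41],[[0,-0.002,0.0007],0,0.39],[[0,-0.002,0.0007],0,0.37],[[0,-0.002,0.0007],0,0.35],[[0,-0.002,0.0007],0,0.33]]'; python3 -m crank '[[[0,-0.002,0.0007],0,0.31],[[0,-0.002,0.0007],0,0.29],[[0,-0.002,0.0007],0,0.27],[[0,0,0],0,0.27]]';  python3 - <<'E'
from h import *
im=camera('scene')[:,:,::-1];crop(im,355,140,505,280,5,'pics/k_scene.png')
cv2.imwrite('pics/k_w.png',camera('wrist')[:,:,::-1])
E
```

```text
time_s: 14.5
position: [520.6, 195.4, 101.7]
ee_rot: [[-0.199, 0.98, -0.0], [0.98, 0.199, -0.0], [0.0, -0.0, -1.0]]
ft_force: [-0.6, -0.3, 0.2]
width: 28.4
time_s: 14.9
position: [514.5, 194.2, 99.5]
ee_rot: [[-0.199, 0.98, -0.001], [0.98, 0.199, -0.0], [0.0, -0.001, -1.0]]
ft_force: [-0.2, 0.6, -0.2]
width: 30.9
```

View pics/k_scene.png

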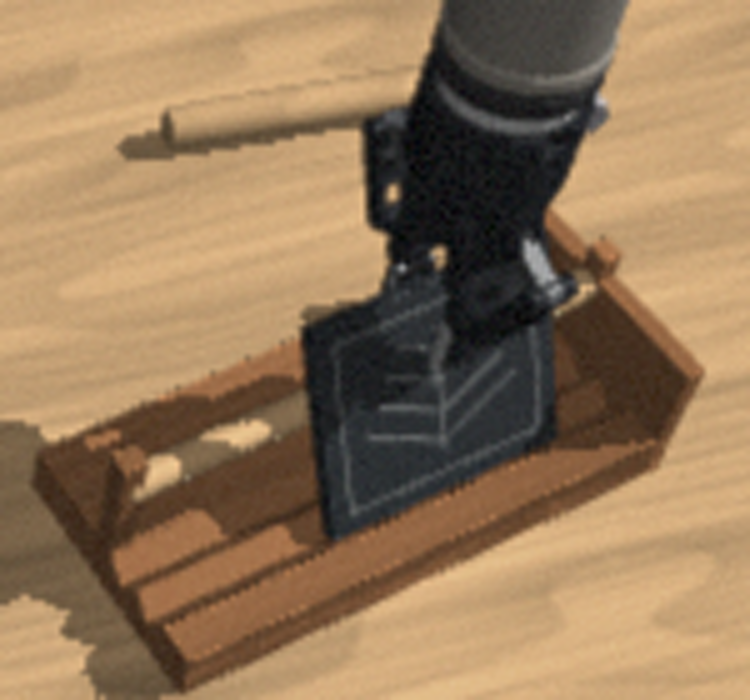

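View pics/k_w.png

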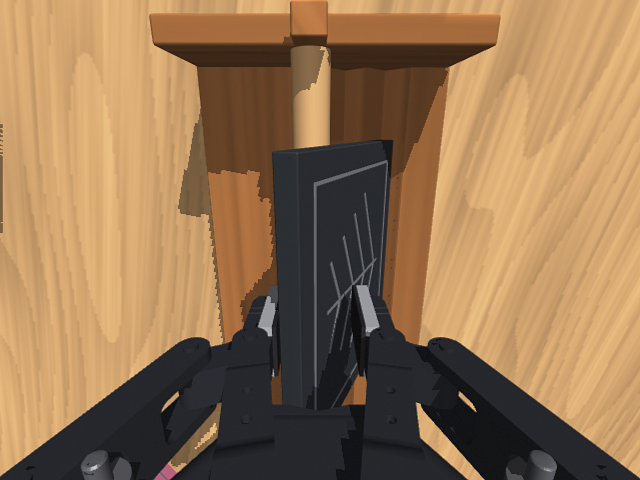

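```bash
python3 -m crank '[[[0,-0.0015,0.0005],0,0.24],[[0,-0.0015,0.0005],0,0.21],[[0,-0.0015,0.0005],0,0.18],[[0,-0.0015,0.0005],0,0.15],[[0,-0.0015,0.0005],0,0.12]]'; python3 -m crank '[[[0,-0.0015,0],0,0.09],[[0,-0.001,0],0,0.06],[[0,-0.001,0],0,0.03],[[0,0,0],0,0.0]]';  python3 - <<'E'
from h import *
im=camera('scene')[:,:,::-1];crop(im,355,140,505,280,5,'pics/l_scene.png')
cv2.imwrite('pics/l_w.png',camera('wrist')[:,:,::-1])
E
```

```text
time_s: 15.5
position: [508.2, 192.8, 97.5]
ee_rot: [[-0.199, 0.98, 0.001], [0.98, 0.199, 0.0], [0.0, 0.001, -1.0]]
ft_force: [0.1, -0.7, 0.1]
width: 37.6
time_s: 15.9
position: [504.2, 192.1, 97.3]
ee_rot: [[-0.199, 0.98, 0.0], [0.98, 0.199, 0.0], [0.0, 0.0, -1.0]]
ft_force: [-0.7, 0.5, 0.2]
width: 42.3
```

View pics/l_scene.png

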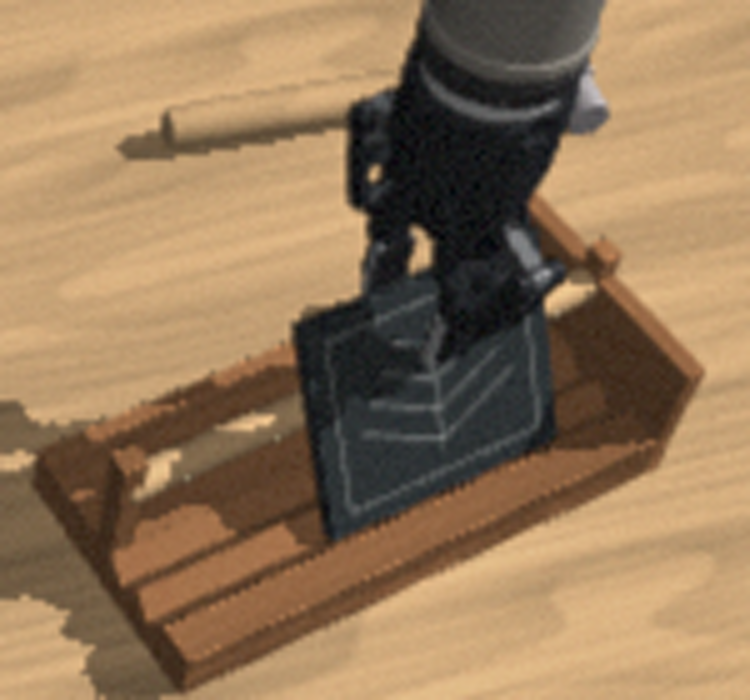

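View pics/l_w.png

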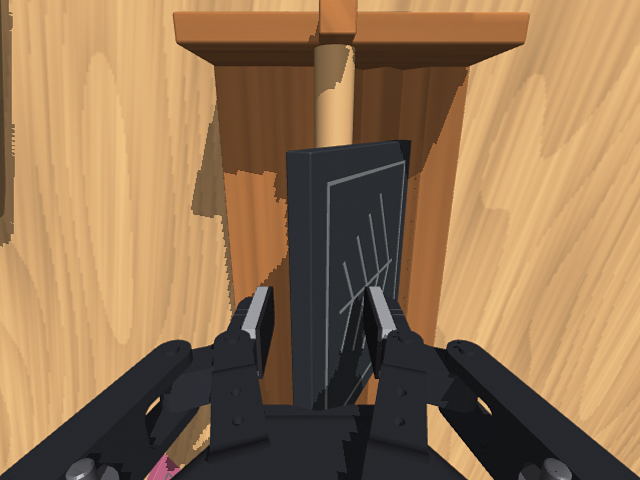

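```bash
python3 -m crank '[[[0,0,0],0,-0.2],[[0,0,0],0,-0.4],[[0,0,-0.01],0,-0.4],[[0,0,-0.02],0,-0.4],[[0,0,-0.03],0,-0.4]]'; python3 -m crank '[[[0,0,-0.03],0,-0.4],[[0,0,-0.03],0,-0.4],[[-0.02,0.0,0],0,-0.4],[[0,0,0],0,-0.4]]';  python3 - <<'E'
from h import *
im=camera('scene')[:,:,::-1];cv2.imwrite('pics/m_s.png',im);crop(im,355,140,505,280,5,'pics/m_scene.png')
K,W=cal('wrist');np.savez('w4.npz',K=K,W=W)
cv2.imwrite('pics/m_w.png',camera('wrist')[:,:,::-1])
delta(560,150,170,11.36)
E
```

```text
time_s: 16.5
position: [503.0, 191.7, 157.1]
ee_rot: [[-0.199, 0.98, -0.003], [0.98, 0.199, -0.002], [-0.001, -0.003, -1.0]]
ft_force: [0.0, -0.1, 0.6]
width: 60.0
time_s: 16.9
position: [509.8, 169.1, 219.3]
ee_rot: [[-0.194, 0.981, 0.004], [0.981, 0.194, -0.001], [-0.001, 0.003, -1.0]]
ft_force: [0.0, -1.0, -1.0]
width: 59.9
t 17.00 pos [508.  172.4 217.3] yaw 11.39 w 59.8 F [-0.1  0.2 -0.6] tilt [-5.e-04  8.e-04 -1.e+00]
turn 0.03 shift now(mm) [-32.3  46.6  47.3] shift after turn [-32.2  46.6  47.3]
```

View pics/m_scene.png

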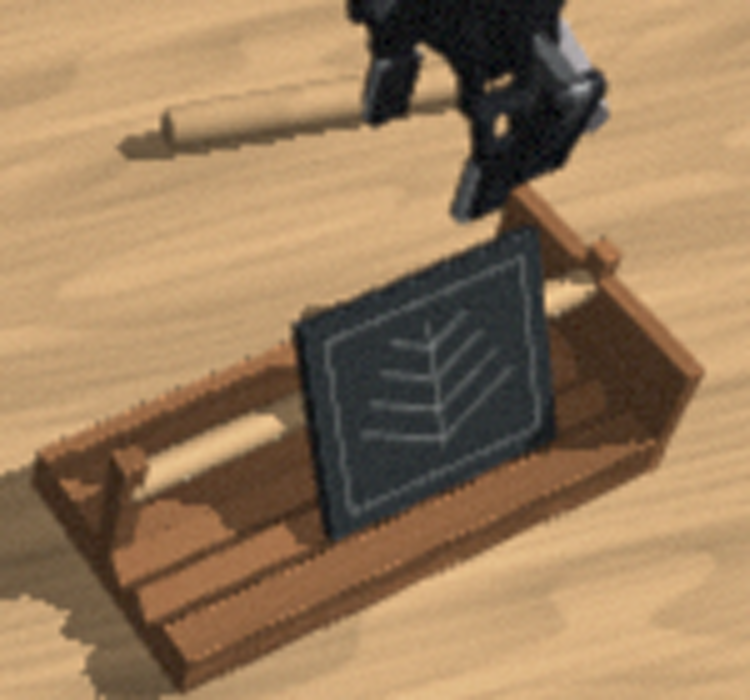

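View pics/m_w.png

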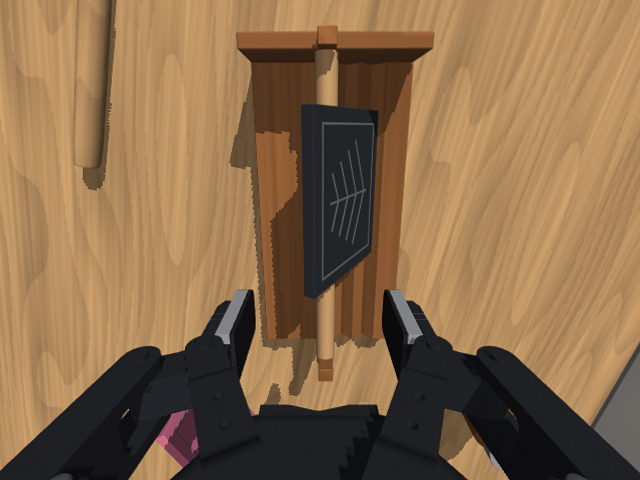

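```bash
python3 - <<'E'
from h import *
import fit as F
p=(515.3,168.0,0.1983)
d=np.load('w4.npz');KW=(d['K'],d['W'])
s=cv2.imread('pics/m_w.png')
crop(s,290,90,390,130,8,'pics/m1.png');crop(s,290,230,390,305,8,'pics/m2.png')
for yc in (25,30):
  for e in(-1,1):
    L=[(-8.2,yc+e*70.9,130.5),(-16.8,yc+e*70.9,125.5),(51.8,yc+e*70.9,26.5)]
    print(yc,e,proj('wrist',F.pts(p,L),KW).round(1).tolist(),proj('scene',F.pts(p,L)).round(1).tolist())
E
```

```text
25 -1 [[315.3, 301.3], [304.5, 298.1], [371.5, 253.0]] [[413.5, 206.3], [411.1, 205.2], [420.0, 248.9]]
25 1 [[314.5, 107.2], [301.6, 107.6], [378.9, 113.1]] [[460.8, 185.9], [458.2, 185.0], [464.9, 228.1]]
30 -1 [[315.3, 295.5], [304.5, 292.5], [371.8, 248.6]] [[415.2, 205.5], [412.8, 204.4], [421.6, 248.2]]
30 1 [[314.4, 98.9], [301.4, 99.5], [379.2, 107.5]] [[462.5, 185.2], [459.8, 184.3], [466.4, 227.4]]
```

View pics/m1.png

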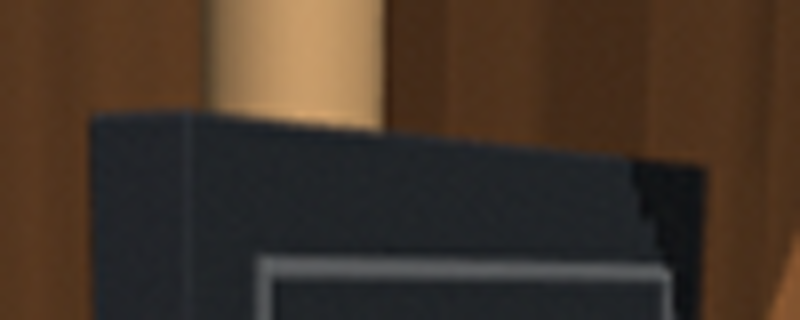

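View pics/m2.png

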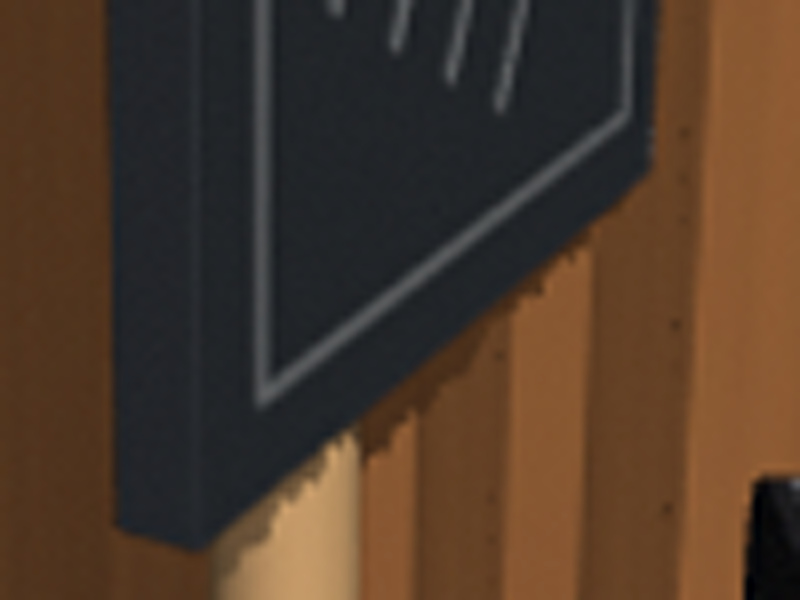

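```bash
cat >> h.py <<'E'
import fit as _F
RP=(515.3,168.0,0.1983)
def rdelta(x,y,z,rel):
    w=_F.pts(RP,[(x,y,z)])[0]; o=get_obs()['position']
    d=o-np.array([RP[0],RP[1],0]);c,s=np.cos(RP[2]),np.sin(RP[2])
    print('rack pos',(c*d[0]+s*d[1]).round(1),(-s*d[0]+c*d[1]).round(1),o[2].round(1))
    delta(*w,np.degrees(RP[2])+rel)
E
sed -i 's/^from h import \*/import h; from h import */' fit.py
python3 -c "
from h import *
rdelta(33,-70,110,15)"
```

```text
rack pos -6.3 5.7 217.3
t 17.00 pos [508.  172.4 217.3] yaw 11.39 w 59.8 F [-0.1  0.2 -0.6] tilt [-5.e-04  8.e-04 -1.e+00]
turn -14.97 shift now(mm) [-75.9  39.3 107.2] shift after turn [-83.3  18.4 107.3]
```

```bash
python3 -m crank '[[[-0.015,0.008,0],0,1],[[-0.025,0.013,0],0,1],[[-0.025,0.012,0],0,1],[[-0.011,0.006,0],-7.5,1],[[0,0,0],-7.5,1]]'; python3 -m crank '[[[0,0,0.02],0,1],[[0,0,0.02],0,1],[[0,0,0.02],0,1],[[0,0,0.01],0,1],[[0,0,0],0,1]]'; python3 - <<'E'
from h import *
rdelta(33,-70,66,15)
im=camera('scene')[:,:,::-1];crop(im,355,140,505,280,5,'pics/n_scene.png')
cv2.imwrite('pics/n_w.png',camera('wrist')[:,:,::-1])
E
```

```text
time_s: 17.5
position: [562.0, 103.8, 216.1]
ee_rot: [[-0.447, 0.894, -0.001], [0.894, 0.447, -0.002], [-0.001, -0.002, -1.0]]
ft_force: [0.3, -0.5, -0.5]
width: -0.1
time_s: 18.0
position: [559.8, 106.6, 145.0]
ee_rot: [[-0.447, 0.895, -0.005], [0.895, 0.447, -0.001], [0.002, -0.005, -1.0]]
ft_force: [-0.2, 0.1, -0.5]
width: 0.0
rack pos 31.5 -68.9 145.0
t 18.00 pos [559.8 106.6 145. ] yaw 26.53 w 0.0 F [-0.2  0.1 -0.5] tilt [-4.8e-03 -6.0e-04 -1.0e+00]
turn 0.17 shift now(mm) [-1.5  1.5 79. ] shift after turn [-1.4  1.1 79. ]
```

View pics/n_scene.png

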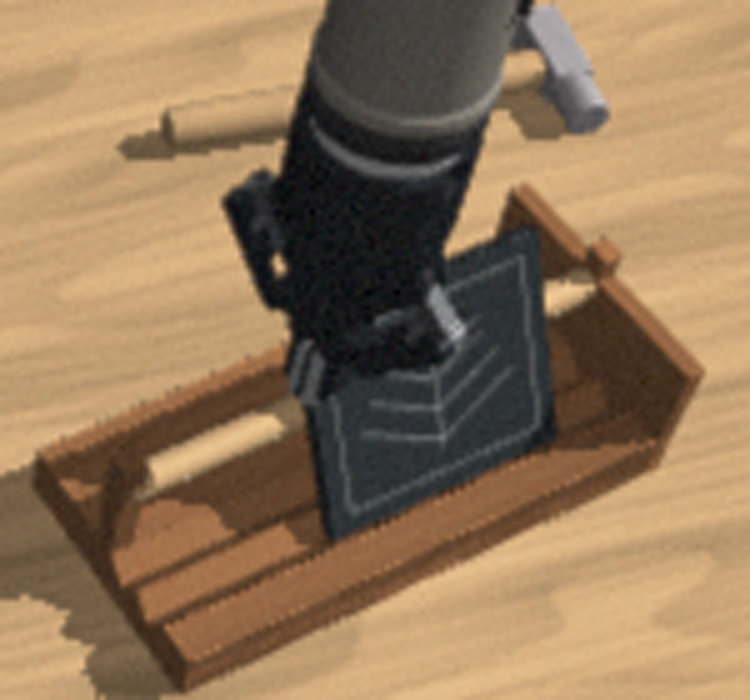

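View pics/n_w.png

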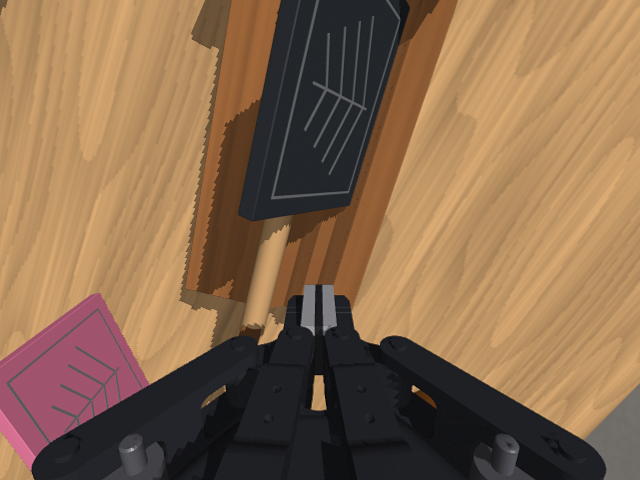

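```bash
python3 -m crank '[[[-0.004,0.002,0.015],0,1],[[0,0,0.015],0,1],[[0,0,0.015],0,1],[[0,0,0.01],0,1],[[0,0,0],0,1]]'; python3 -m crank '[[[0,0,0.01],0,1],[[0,0,0.008],0,1],[[0,0,0.006],0,1],[[0,0,0],0,1]]'; python3 - <<'E'
from h import *
rdelta(33,-70,66,15)
im=camera('scene')[:,:,::-1];crop(im,355,140,505,280,5,'pics/o_scene.png')
cv2.imwrite('pics/o_w.png',camera('wrist')[:,:,::-1])
E
```

```text
time_s: 18.6
position: [564.1, 102.8, 90.6]
ee_rot: [[-0.446, 0.895, -0.003], [0.895, 0.446, -0.001], [0.001, -0.003, -1.0]]
ft_force: [0.2, -0.3, -0.7]
width: 0.3
time_s: 19.0
position: [564.3, 103.0, 67.2]
ee_rot: [[-0.446, 0.895, -0.002], [0.895, 0.446, -0.0], [0.001, -0.002, -1.0]]
ft_force: [-0.3, -0.1, 0.4]
width: 0.2
rack pos 35.3 -73.4 67.2
t 19.00 pos [564.3 103.   67.2] yaw 26.48 w 0.2 F [-0.3 -0.1  0.4] tilt [-1.9e-03 -4.0e-04 -1.0e+00]
turn 0.11 shift now(mm) [ 3.8 -1.3  1.2] shift after turn [ 3.8 -1.3  1.2]
```

View pics/o_scene.png

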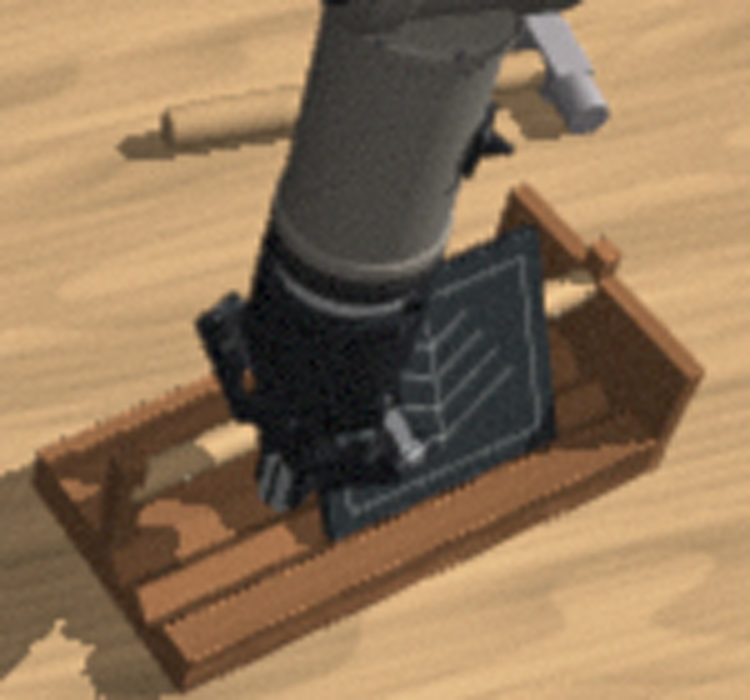

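View pics/o_w.png

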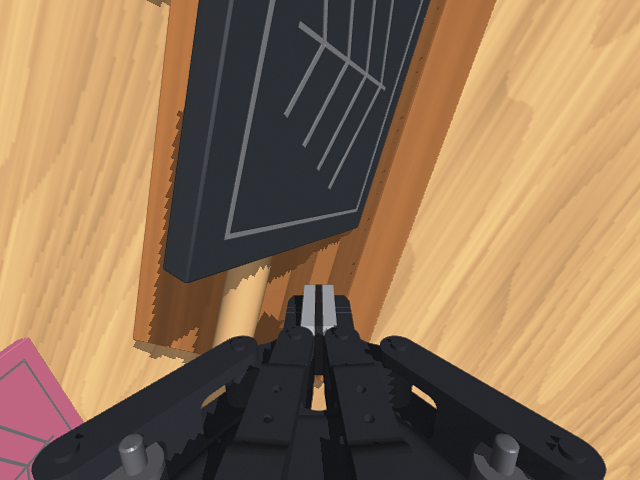

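```bash
python3 -m crank '[[[0.004,0,0],0,1],[[0.004,0,0],0,1],[[0.003,0.001,0],0,1],[[0.002,0.0005,0],0,1],[[0,0,0],0,1]]'; python3 -m crank '[[[0.001,0.0003,0],0,1],[[0.001,0.0003,0],0,1],[[0.001,0.0003,0],0,1]]'; python3 -c "
from h import *
rdelta(33,0,66,15)"
```

```text
time_s: 19.6
position: [560.6, 116.2, 68.3]
ee_rot: [[-0.447, 0.895, 0.0], [0.895, 0.447, 0.0], [0.0, 0.0, -1.0]]
ft_force: [0.3, -0.4, 0.1]
width: -0.4
time_s: 19.9
position: [560.2, 118.3, 68.2]
ee_rot: [[-0.446, 0.895, 0.0], [0.895, 0.446, -0.0], [-0.0, 0.0, -1.0]]
ft_force: [-0.8, -0.1, -0.1]
width: -0.1
rack pos 34.2 -57.6 68.2
t 19.90 pos [560.2 118.3  68.2] yaw 26.46 w -0.1 F [-0.8 -0.1 -0.1] tilt [ 1.e-04 -0.e+00 -1.e+00]
turn 0.09 shift now(mm) [55.9 13.8  2.2] shift after turn [55.9 13.7  2.2]
```

```bash
python3 -m crank '[[[0.001,0.0003,0],0,1],[[0.001,0.0003,0],0,1],[[0.001,0.0003,0],0,1],[[0.001,0.0003,0],0,1]]'; python3 -m crank '[[[0.001,0.0003,0],0,1],[[0.001,0.0003,0],0,1],[[0.001,0.0003,0],0,1],[[0.001,0.0003,0],0,1]]'; python3 - <<'E'
from h import *
rdelta(33,0,66,15)
im=camera('scene')[:,:,::-1];crop(im,355,140,505,280,5,'pics/p_scene.png')
cv2.imwrite('pics/p_w.png',camera('wrist')[:,:,::-1])
E
```

```text
time_s: 20.3
position: [559.4, 122.6, 68.2]
ee_rot: [[-0.446, 0.895, 0.0], [0.895, 0.446, 0.0], [-0.0, 0.0, -1.0]]
ft_force: [-0.3, 0.4, 0.3]
width: 0.2
time_s: 20.7
position: [559.4, 126.5, 68.5]
ee_rot: [[-0.446, 0.895, 0.001], [0.895, 0.446, -0.0], [-0.001, 0.001, -1.0]]
ft_force: [0.7, -0.4, 0.0]
width: -0.1
rack pos 35.0 -49.4 68.5
t 20.70 pos [559.4 126.5  68.5] yaw 26.46 w -0.1 F [ 0.7 -0.4  0. ] tilt [ 1.4e-03 -2.0e-04 -1.0e+00]
turn 0.1 shift now(mm) [48.2 10.9  2.5] shift after turn [48.2 10.8  2.5]
```

View pics/p_w.png

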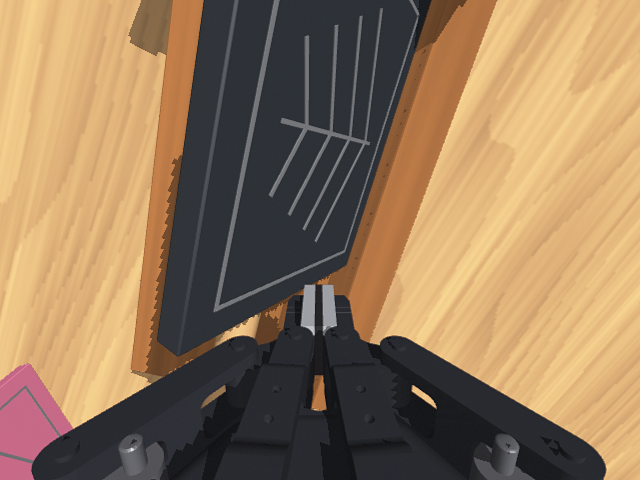

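```bash
python3 -m crank '[[[-0.003,-0.001,0],0,1],[[-0.003,-0.001,0],0,1],[[0.001,-0.003,0],0,1],[[0.001,-0.004,0],0,1],[[0,0,0],0,1]]'; python3 - <<'E'
from h import *
rdelta(28,-54,68,15)
cv2.imwrite('pics/q_w.png',camera('wrist')[:,:,::-1])
E
```

```text
time_s: 21.3
position: [551.3, 119.0, 67.9]
ee_rot: [[-0.446, 0.895, -0.002], [0.895, 0.446, 0.0], [0.001, -0.001, -1.0]]
ft_force: [0.4, -0.7, -0.1]
width: 0.1
rack pos 25.6 -55.2 67.9
t 21.30 pos [551.3 119.   67.9] yaw 26.46 w 0.1 F [ 0.4 -0.7 -0.1] tilt [-1.7e-03  2.0e-04 -1.0e+00]
turn 0.1 shift now(mm) [ 0.5  2.6 -0.1] shift after turn [ 0.5  2.6 -0.1]
```

View pics/q_w.png

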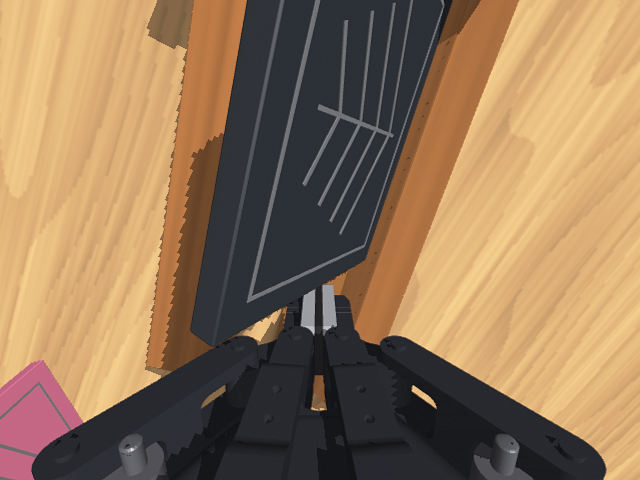

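```bash
python3 -m crank '[[[0.001,0.0006,0],0,1],[[0.001,0.0006,0],0,1],[[0.001,0.0006,0],0,1],[[0.001,0.0003,0],0,1]]'; python3 -m crank '[[[0.001,0.0003,0],0,1],[[0.001,0.0003,0],0,1],[[0.001,0.0003,0],0,1]]'; python3 - <<'E'
from h import *
rdelta(28,0,68,15)
im=camera('scene')[:,:,::-1];crop(im,355,140,505,280,5,'pics/r_scene.png')
cv2.imwrite('pics/r_w.png',camera('wrist')[:,:,::-1])
E
```

```text
time_s: 21.75
position: [552.5, 122.5, 68.2]
ee_rot: [[-0.445, 0.895, -0.0], [0.895, 0.445, -0.001], [-0.001, -0.001, -1.0]]
ft_force: [-0.4, -3.4, 0.6]
width: 0.3
time_s: 22.05
position: [551.9, 126.6, 68.1]
ee_rot: [[-0.446, 0.895, -0.0], [0.895, 0.446, -0.0], [-0.0, -0.0, -1.0]]
ft_force: [-1.3, -2.3, 0.6]
width: -0.1
rack pos 27.7 -47.8 68.1
t 22.05 pos [551.9 126.6  68.1] yaw 26.47 w -0.1 F [-1.3 -2.3  0.6] tilt [-2.e-04 -2.e-04 -1.e+00]
turn 0.11 shift now(mm) [46.  12.7  0.1] shift after turn [46.1 12.6  0.1]
```

View pics/r_w.png

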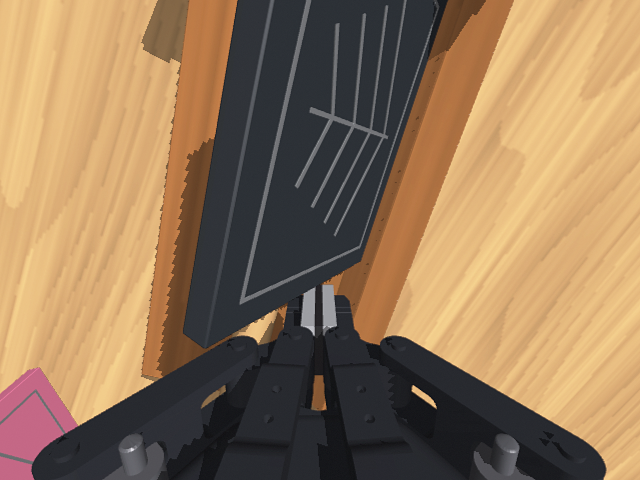

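View pics/r_scene.png

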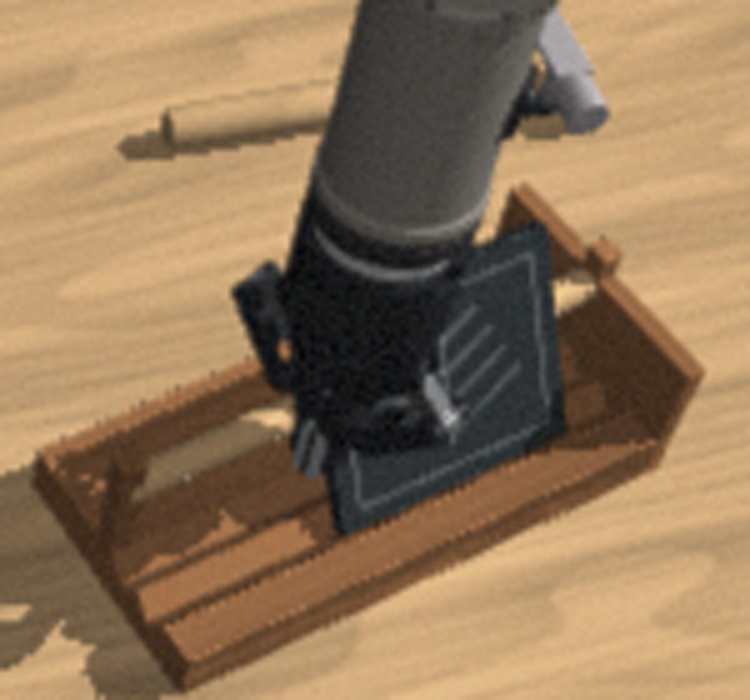

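```bash
python3 -m crank '[[[0.0015,0.0004,0],0,1],[[0.0015,0.0004,0],0,1],[[0.0015,0.0004,0],0,1],[[0.0015,0.0004,0],0,1],[[0.0015,0.0004,0],0,1]]'; python3 -m crank '[[[0.0015,0.0004,0],0,1],[[0.0015,0.0004,0],0,1],[[0.0015,0.0004,0],0,1],[[0.0015,0.0004,0],0,1],[[0.0015,0.0004,0],0,1]]'; python3 - <<'E'
from h import *
rdelta(28,0,68,15)
im=camera('scene')[:,:,::-1];crop(im,355,140,505,280,5,'pics/s_scene.png')
cv2.imwrite('pics/s_w.png',camera('wrist')[:,:,::-1])
E
```

```text
time_s: 22.65
position: [550.4, 134.5, 68.1]
ee_rot: [[-0.446, 0.895, -0.0], [0.895, 0.446, 0.0], [0.0, -0.0, -1.0]]
ft_force: [-0.1, -2.2, 0.2]
width: -0.0
time_s: 23.15
position: [548.9, 142.0, 68.2]
ee_rot: [[-0.446, 0.895, 0.0], [0.895, 0.446, 0.0], [0.0, 0.0, -1.0]]
ft_force: [-0.4, -1.9, 0.0]
width: -0.2
rack pos 27.8 -32.1 68.2
t 23.15 pos [548.9 142.   68.2] yaw 26.47 w -0.2 F [-0.4 -1.9  0. ] tilt [ 0.  0. -1.]
turn 0.11 shift now(mm) [30.9  8.5  0.2] shift after turn [30.9  8.5  0.2]
```

View pics/s_w.png

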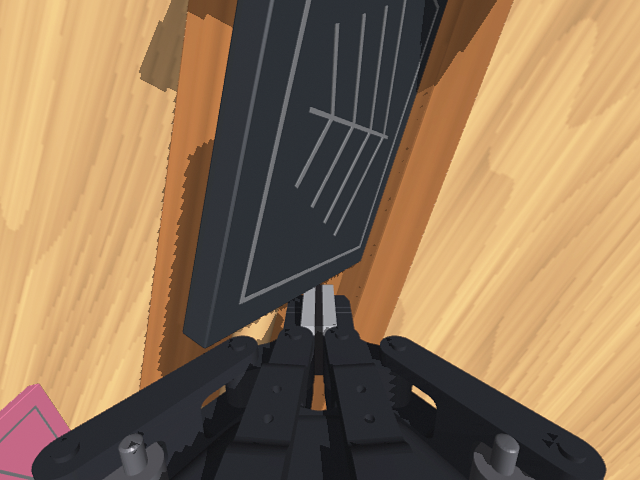

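View pics/s_scene.png

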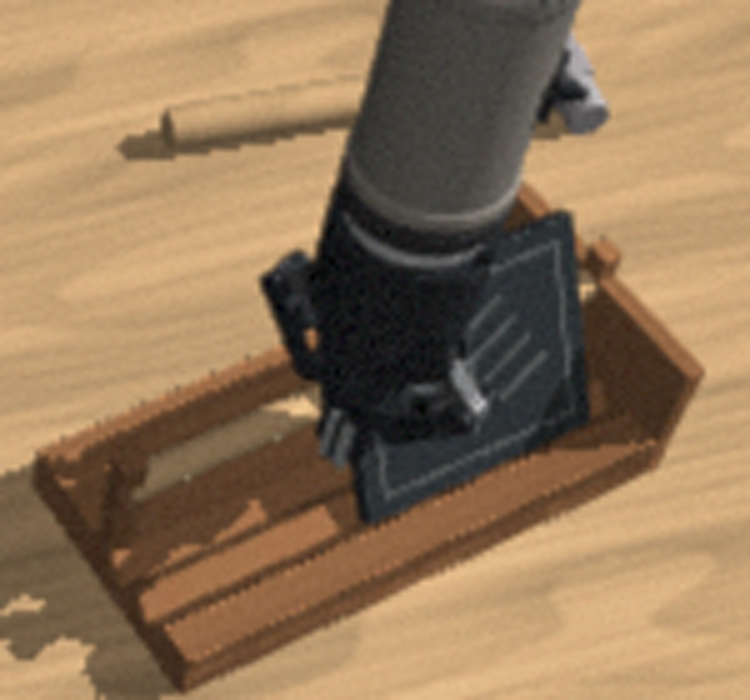

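```bash
python3 -m crank '[[[0.0015,0.0004,0],0,1],[[0.0015,0.0004,0],0,1],[[0.0015,0.0004,0],0,1],[[0.0015,0.0004,0],0,1]]'; python3 -m crank '[[[0.0015,0.0004,0],0,1],[[0.0015,0.0004,0],0,1],[[0.0015,0.0004,0],0,1]]';  python3 -m crank '[[[0.001,0.0003,0],0,1],[[0.001,0.0003,0],0,1]]'; python3 - <<'E'
from h import *
rdelta(28,0,68,15)
im=camera('scene')[:,:,::-1];crop(im,355,140,505,280,5,'pics/t_scene.png')
E
```

```text
time_s: 23.65
position: [547.7, 148.1, 68.2]
ee_rot: [[-0.446, 0.895, 0.0], [0.895, 0.446, -0.0], [-0.0, 0.0, -1.0]]
ft_force: [-0.8, -3.0, -1.4]
width: -0.0
time_s: 23.95
position: [546.8, 152.7, 68.2]
ee_rot: [[-0.446, 0.895, 0.0], [0.895, 0.446, 0.0], [0.0, 0.0, -1.0]]
ft_force: [0.5, -2.5, 0.3]
width: -0.2
time_s: 24.15
position: [546.4, 154.7, 68.2]
ee_rot: [[-0.446, 0.895, 0.0], [0.895, 0.446, -0.0], [-0.0, 0.0, -1.0]]
ft_force: [-0.7, -2.5, -0.7]
width: 0.0
rack pos 27.9 -19.2 68.2
t 24.15 pos [546.4 154.7  68.2] yaw 26.48 w 0.0 F [-0.7 -2.5 -0.7] tilt [ 0. -0. -1.]
turn 0.12 shift now(mm) [18.5  5.1  0.2] shift after turn [18.5  5.1  0.2]
```

View pics/t_scene.png

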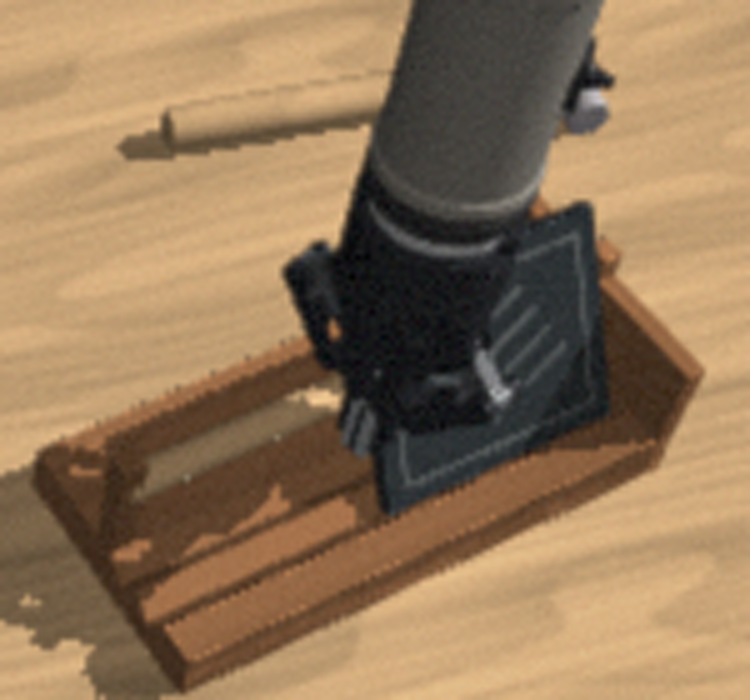

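```bash
python3 -m crank '[[[0.001,0.0003,0],0,1],[[0.001,0.0003,0],0,1],[[0.001,0.0003,0],0,1]]';  python3 -m crank '[[[0.0005,0.0001,0],0,1],[[0.0005,0.0001,0],0,1]]'
```

```text
time_s: 24.5
position: [545.8, 157.7, 68.2]
ee_rot: [[-0.446, 0.895, -0.0], [0.895, 0.446, -0.0], [0.0, -0.0, -1.0]]
ft_force: [-1.2, -2.2, 0.2]
width: 0.2
time_s: 24.7
position: [545.6, 158.7, 68.2]
ee_rot: [[-0.446, 0.895, 0.0], [0.895, 0.446, 0.0], [-0.0, 0.0, -1.0]]
ft_force: [-0.5, -2.8, -0.3]
width: -0.2
```

```bash
python3 -m crank '[[[0.0005,0.0001,0],0,1],[[0.0005,0.0002,0],0,1]]'
```

```text
time_s: 24.9
position: [545.4, 159.7, 68.2]
ee_rot: [[-0.446, 0.895, -0.0], [0.895, 0.446, -0.0], [0.0, -0.0, -1.0]]
ft_force: [0.1, -2.6, -0.7]
width: -0.1
```

```bash
python3 -m crank '[[[0.0005,0.0001,0],0,1],[[0.0005,0.0001,0],0,1]]'
```

```text
time_s: 25.1
position: [545.3, 160.0, 68.2]
ee_rot: [[-0.445, 0.895, 0.0], [0.895, 0.445, -0.001], [-0.001, -0.0, -1.0]]
ft_force: [0.7, -4.8, -1.1]
width: 0.3
```

```bash
python3 -m crank '[[[0.0003,0.0001,0],0,1],[[0,0,0],0,1]]'; python3 - <<'E'
from h import *
rdelta(28,0,68,15)
im=camera('scene')[:,:,::-1];crop(im,355,140,505,280,5,'pics/u_scene.png')
cv2.imwrite('pics/u_w.png',camera('wrist')[:,:,::-1])
E
```

```text
time_s: 25.3
position: [545.3, 160.0, 68.2]
ee_rot: [[-0.445, 0.895, 0.0], [0.895, 0.445, -0.001], [-0.001, -0.0, -1.0]]
ft_force: [-0.2, -5.1, -0.9]
width: 0.1
rack pos 27.8 -13.7 68.2
t 25.30 pos [545.3 160.   68.2] yaw 26.44 w 0.1 F [-0.2 -5.1 -0.9] tilt [ 2.0e-04 -1.2e-03 -1.0e+00]
turn 0.08 shift now(mm) [13.2  3.7  0.2] shift after turn [13.2  3.7  0.2]
```

View pics/u_scene.png

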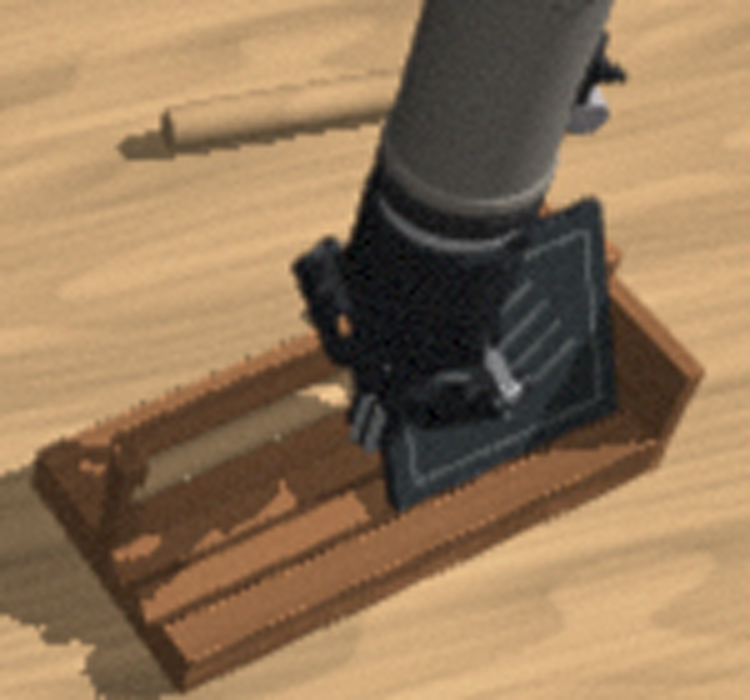

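```bash
python3 -m crank '[[[-0.001,0,0],0,1],[[-0.003,-0.001,0],0,1],[[-0.008,-0.002,0],0,1],[[-0.01,-0.002,0],0,1],[[-0.01,0,0],0,1]]'; python3 -m crank '[[[0,0,-0.015],0,1],[[0,0,-0.03],0,1],[[0,0,-0.03],0,1],[[0,0,-0.03],0,1],[[0,0,-0.03],0,1]]'; python3 -m crank '[[[0,0,-0.02],5,1],[[0,0,0],5,1],[[0,0,0],5,1],[[0,0,0],0,1]]'; python3 - <<'E'
from h import *
rdelta(28,0,68,0)
im=camera('scene')[:,:,::-1];cv2.imwrite('pics/v_s.png',im);crop(im,355,140,505,280,5,'pics/v_scene.png')
K,W=cal('wrist');np.savez('w5.npz',K=K,W=W)
im=camera('wrist')[:,:,::-1];cv2.imwrite('pics/v_w.png',im)
L=lambda yc,e:[(-8.2,yc+e*70.9,130.5),(-16.8,yc+e*70.9,125.5),(51.8,yc+e*70.9,26.5)]
import fit as F
for e in (-1,1):print(proj('wrist',F.pts(RP,L(67.1,e)),(K,W)).round(1).tolist())
E
```

```text
time_s: 25.9
position: [555.2, 129.9, 68.4]
ee_rot: [[-0.446, 0.895, 0.0], [0.895, 0.446, 0.001], [0.001, 0.001, -1.0]]
ft_force: [0.1, -0.1, 0.4]
width: -0.1
time_s: 26.4
position: [555.1, 130.2, 205.8]
ee_rot: [[-0.446, 0.895, 0.001], [0.895, 0.446, 0.001], [0.0, 0.002, -1.0]]
ft_force: [0.9, -0.6, 0.2]
width: 0.2
time_s: 26.8
position: [555.2, 130.3, 224.5]
ee_rot: [[-0.199, 0.98, 0.002], [0.98, 0.199, 0.001], [0.001, 0.002, -1.0]]
ft_force: [-0.7, 0.3, 0.0]
width: 0.2
rack pos 31.7 -44.8 224.5
t 26.80 pos [555.2 130.3 224.5] yaw 11.48 w 0.2 F [-0.7  0.3  0. ] tilt [ 0.0016  0.001  -1.    ]
turn 0.12 shift now(mm) [ 44.7  -3.9 156.6] shift after turn [ 44.8  -3.7 156.5]
[[262.7, 183.5], [252.0, 182.4], [338.2, 167.0]]
[[251.0, -60.5], [238.1, -56.1], [341.9, 3.2]]
```

View pics/v_scene.png

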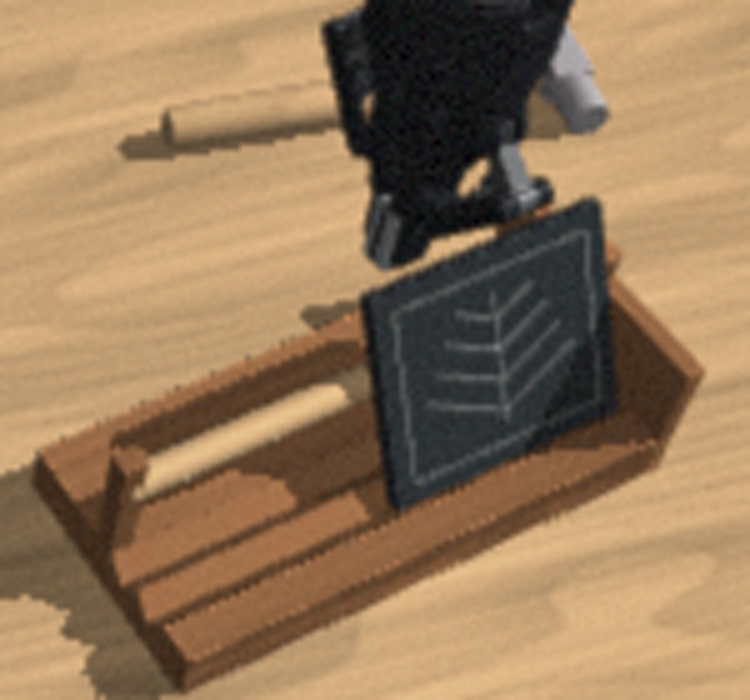

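View pics/v_w.png

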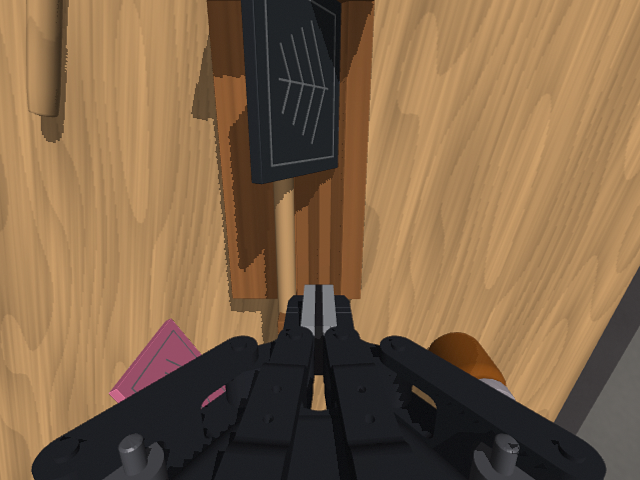

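```bash
python3 -m crank '[[[0,0,-0.03],0,1],[[0.02,0,-0.01],0,1],[[0.03,0,0],0,1],[[0.03,0,0],0,1],[[0.02,0,0],0,1]]'; python3 -m crank '[[[0.02,0,0],0,1],[[0.01,0,0],0,1],[[0,0,0],0,1]]'; python3 - <<'E'
from h import *
K,W=cal('wrist')
im=camera('wrist')[:,:,::-1].copy();cv2.imwrite('pics/w_w.png',im)
import fit as F
L=lambda yc,e:[(-8.2,yc+e*70.9,130.5),(-16.8,yc+e*70.9,125.5),(51.8,yc+e*70.9,26.5)]
for yc in (65,67.1):
  for e in (-1,1):print(yc,proj('wrist',F.pts(RP,L(yc,e)),(K,W)).round(1).tolist())
print(proj('wrist',F.pts(RP,[(80,138,85),(-65,138,85),(80,138,32),(45,138,20)]),(K,W)).round(1).tolist())
s=cv2.imread('pics/a_scene.png');e=cv2.imread('pics/v_s.png');cv2.imwrite('pics/w_cmp.png',cv2.resize(np.hstack([s[200:420,80:420],e[200:420,80:420]]),None,fx=1.17,fy=1.17))
E
```

```text
time_s: 27.4
position: [534.1, 231.2, 263.3]
ee_rot: [[-0.203, 0.979, -0.001], [0.979, 0.203, 0.002], [0.002, -0.0, -1.0]]
ft_force: [-1.4, 0.6, -0.2]
width: 0.2
time_s: 27.7
position: [528.4, 259.4, 263.0]
ee_rot: [[-0.203, 0.979, -0.001], [0.979, 0.203, 0.001], [0.001, -0.001, -1.0]]
ft_force: [-0.6, -0.1, 0.2]
width: -0.2
65 [[276.7, 317.6], [268.4, 314.7], [334.7, 272.3]]
65 [[271.0, 166.1], [261.5, 165.4], [337.5, 155.9]]
67.1 [[276.6, 315.6], [268.3, 312.8], [334.7, 270.8]]
67.1 [[270.9, 163.5], [261.4, 162.8], [337.5, 153.9]]
[[370.7, 159.0], [217.3, 158.0], [363.5, 154.5], [331.2, 153.5]]
```

View pics/w_w.png

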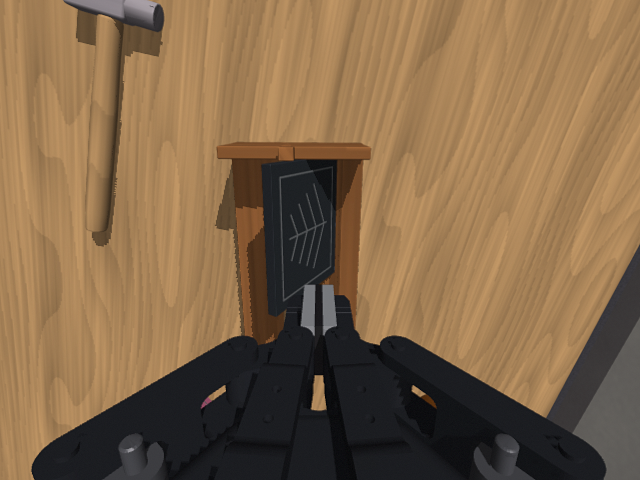

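View pics/w_cmp.png

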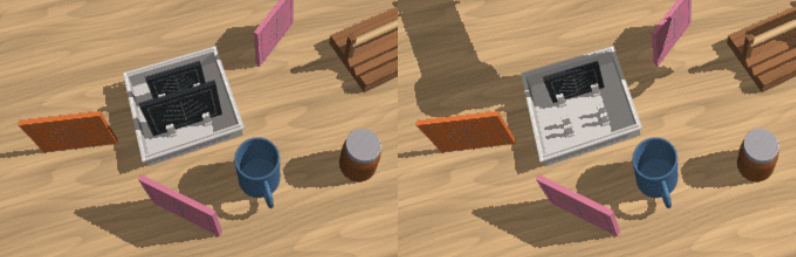

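```bash
python3 - <<'E'
from h import *
s=cv2.imread('pics/w_w.png');g=np.clip(s.astype(float)*2,0,255).astype('uint8')
crop(g,250,140,350,180,8,'pics/w1.png');crop(g,255,260,345,325,8,'pics/w2.png')
E
```

```text
(no output)
```

View pics/w1.png

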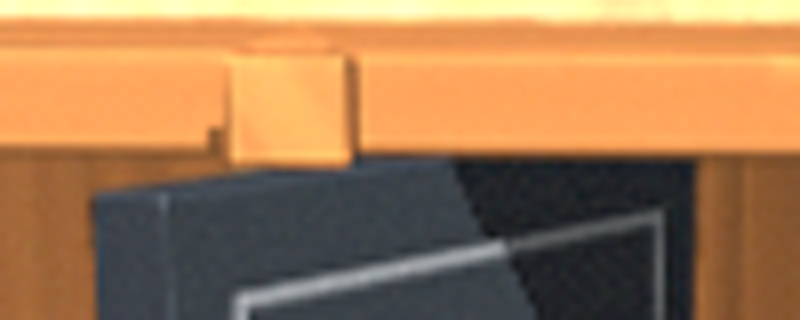

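View pics/w2.png

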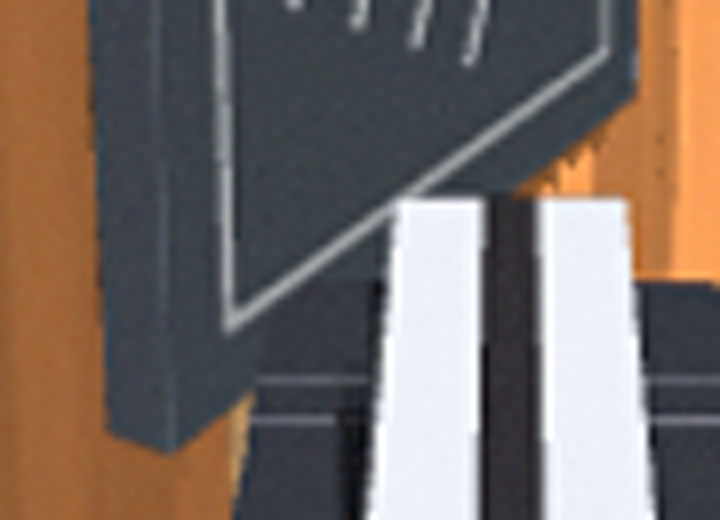

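```bash
python3 -c "
from bench import *
print(get_obs()['time_s']);print(close_job())"
```

```text
27.75
the job is handed in; nothing more can be done
None
```

The larger slate plaque now leans in the drying rack's front groove with its side edge against the end board. I handed the job in at 27.75 s of the 58 s allowed.

**What I did:** I gripped the plaque near its top edge, lifted it out of the tray and lowered it upright into the front groove in steps of 1 mm or less. I then opened the gripper a little at a time and tilted the plaque back on one finger until the rail carried it, about 40 mm short of the end board. With the fingers shut, I pushed its side edge along the groove at 2–3 N. I stopped when the force rose to about 5 N and the plaque stopped moving, then backed off and raised the arm.

**Last checks:**
- **Position:** in the last wrist picture the plaque's corners sit within about 1 pixel (under 1 mm) of where they should be for a 30° lean with the edge on the board. Its centre is about 67 mm along the groove.
- **Other items:** the smaller plaque, jar and mug look unmoved when the start and end pictures are compared. The hammer was only compared by eye.
- **Arm:** it was clear of everything, with the fingertips about 260 mm above the bench.

**What went wrong or disagreed:**
- On the first push the fingers were too far forward and missed the side edge without touching it. I backed off, moved about 7–9 mm nearer the rail and pushed again.
- The scene and top cameras differed by about 3 mm on the rack's position, so I used the wrist camera's fit instead.

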